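# Load the gravity cell changer for a measuring run

## Task

Get the photometer's cell changer ready and start it: lift the black blanking insert out of its pocket and put it in the grey accessory tray, press the reference-glass insert into the pocket until it is flush with the deck, and drop every sample cell on the bench into the mouth of the sloping chute, lying across it with its groove over the guide rib, so that all of them roll down under the clear cover. Once everything is in place, press the start button all the way down; leave the other things on the bench where they are.

Things in the scene. Friction and masses are not known exactly. Their poses are not given: they have to be found in the camera images.
- changer: the cell changer, fixed, grey base 315 x 271 x 12 (x -157..158, y -196..75). Origin on the bench under the chute's centre line; x level, the chute's downhill direction; z up. White deck, top 50 up, at x -135..100, y -195..-68, with pocket, display, start button. Lamp and detector modules, 97 high, at the low end: x 67..143, y 65..116 and x 104..158, y -117..-66
- chute: sloping chute on the changer, 15 deg. Origin on its floor midway between the cheeks at the end stop's face, 45 above the bench; x downhill along the floor, y level, z square to the floor. Floor x -290..0. Cheeks 109 apart, tops 42 above the floor; above x -205 they flare to 127 apart, tops 34. Clear cover over x -165..0, underside 40 above the floor; four cells fit under it, against the stop
- mouth (a point): where to drop cells: on the chute floor midway between the cheeks, chute x -230, axes as the chute's; open above, 65 uphill of the cover's edge. A cell let go here across the chute, its x axis along chute +y so that its groove meets the rib, rolls down by itself under the cover to the stop or the cell before it; it may be 4 off sideways
- rib_end (a point): uphill end of the guide rib on the chute floor, at chute x -200, y +18. The rib, 7 wide and 7.5 high, runs from here to the stop. A cell put in the wrong way round catches on this end and stays in the mouth
- pocket (a point): centre of the pocket's mouth at deck level, axes as the changer's; 49 (x) by 71 (y), 30 deep. Sprung rollers in its +x and -x walls, 16 below the deck, stick out 3 and grip an insert: lifting one out takes 4 to 10 N; one put in stops half-way down on them until it is pressed with 10 to 25 N, then stays
- blank: the blanking insert, black, in the pocket at the start: block 46 x 66 x 30 (x, y, z) with a bridge handle on top, a bar 13 thick (x), 50 long (y), top 58 above the underside, open beneath from 30 to 46; 160 g. Origin at the centre of its underside, z up
- ref: the reference-glass insert, aluminium, upright on the mat (2 thick): block 46 x 66 x 30 (x, y, z), its foot tapering in by 3 all round over the lowest 8, with an upright fin on top 14 thick (x), 42 long (y), 28 high (top 58 above the underside) with a round amber glass; 240 g. Origin at the centre of its underside. Fits the pocket 46 side along changer x, either way round, 1.5 to 2.5 play a side
- ref_deck (a point): centre of the reference insert's shoulder, 30 above its underside; level with pocket when flush
- tray: the accessory tray, fixed, grey, open, 140 (x) by 130 (y), 22 high, walls and floor 4; origin at the centre of its underside
- start (a joint): travel of the start button, 0 released to 0.006 m fully pressed; springs back; about 5 N
- start_top (a point): centre of the start button's top, 30 across, 68 above the bench, on the deck near its robot-side corner; pressed straight down
- cell1: sample cell (up to 4 alike, some absent): steel cylinder 100 long, 34 across, lying on a grey foam mat 2 thick, glass ends, 180 g. A ring groove 20 wide, 9.5 deep (neck 15 across) is cut off centre. Origin on its axis at mid-length, 17 above the mat; x along the axis to the grooved end: long part x -50..8, groove 8..28, short part 28..50. y, z turn as it rolls
- cell1_groove (a point): middle of that cell's ring groove, on its axis, 18 from its origin
- cell2: sample cell (up to 4 alike, some absent): steel cylinder 100 long, 34 across, lying on a grey foam mat 2 thick, glass ends, 180 g. A ring groove 20 wide, 9.5 deep (neck 15 across) is cut off centre. Origin on its axis at mid-length, 17 above the mat; x along the axis to the grooved end: long part x -50..8, groove 8..28, short part 28..50. y, z turn as it rolls
- cell2_groove (a point): middle of that cell's ring groove, on its axis, 18 from its origin
- cell3: sample cell (up to 4 alike, some absent): steel cylinder 100 long, 34 across, lying on a grey foam mat 2 thick, glass ends, 180 g. A ring groove 20 wide, 9.5 deep (neck 15 across) is cut off centre. Origin on its axis at mid-length, 17 above the mat; x along the axis to the grooved end: long part x -50..8, groove 8..28, short part 28..50. y, z turn as it rolls
- cell3_groove (a point): middle of that cell's ring groove, on its axis, 18 from its origin
- cell4: sample cell (up to 4 alike, some absent): steel cylinder 100 long, 34 across, lying on a grey foam mat 2 thick, glass ends, 180 g. A ring groove 20 wide, 9.5 deep (neck 15 across) is cut off centre. Origin on its axis at mid-length, 17 above the mat; x along the axis to the grooved end: long part x -50..8, groove 8..28, short part 28..50. y, z turn as it rolls
- cell4_groove (a point): middle of that cell's ring groove, on its axis, 18 from its origin
- jar: small amber glass jar, 56 across, 62 high, stands on the mat; origin under it; not to be moved
- beaker: white ceramic beaker, 72 across, 85 high; origin under it; not to be moved
- driver: screwdriver, 160 long, lying on the bench; not to be moved
- collar: brass ring 52 across and 14 high; not to be moved
- lensbox: wooden lens box 75 x 110 x 32; not to be moved
Things that resemble listed ones, but are neither listed nor needed, are in the scene too. There is more than one size of the blank; the one meant has the size given above.

How it is judged (in metres and radians):
On the way, in this order (a step that is already met when the one before it is completed fails the run):
1. the blanking insert lies in the tray, the reference insert is flush in its pocket and every cell is down under the chute's cover, groove over the rib (x of blank in the frame of tray between -0.045 and 0.045 m and y of blank in the frame of tray between -0.04 and 0.04 m and height (world z) of blank below 0.04 m and linear speed of each of blank, cell1, cell2, cell3, cell4 below 0.03 m/s and z of ref_deck in the frame of pocket between -0.003 and 0.002 m and horizontal distance between ref_deck and pocket below 0.006 m and angle between ref's own z axis and vertical below 0.05 rad and angle between the x axis of ref and the x axis of changer, either way round below 0.1 rad and x of cell1 in the frame of chute between -0.15 and 0 m and y of cell1 in the frame of chute between -0.006 and 0.006 m and z of cell1 in the frame of chute between 0.013 and 0.02 m and y of each of cell1_groove, cell2_groove, cell3_groove, cell4_groove in the frame of chute above 0.009 m and angle between the x axis of each of cell1, cell2, cell3, cell4 and the y axis of chute, either way round below 0.1 rad and x of cell2 in the frame of chute between -0.15 and 0 m and y of cell2 in the frame of chute between -0.006 and 0.006 m and z of cell2 in the frame of chute between 0.013 and 0.02 m and x of cell3 in the frame of chute between -0.15 and 0 m and y of cell3 in the frame of chute between -0.006 and 0.006 m and z of cell3 in the frame of chute between 0.013 and 0.02 m and x of cell4 in the frame of chute between -0.15 and 0 m and y of cell4 in the frame of chute between -0.006 and 0.006 m and z of cell4 in the frame of chute between 0.013 and 0.02 m), for 0.3 s.
2. then the start button is pressed all the way down (value of joint start above 0.005 m), for 0.05 s.
At the end, for the whole second after the job is handed in: blanking insert at rest in the tray; reference insert in the pocket, its shoulder 3 mm below to 2 mm above the deck, level; every cell at rest across the chute under the cover (within 150 mm of the stop), groove over the rib; the button pressed over 5 mm after that, and let go (all of step 1 and value of joint start below 0.002 m); the robot touches nothing.
It fails at once if the jar is moved more than 5 cm or knocked over (distance of jar from where it was at the start of the episode above 0.05 m or angle between jar's own z axis and vertical above 0.6 rad).
It fails at once if the beaker is moved more than 5 cm or knocked over (distance of beaker from where it was at the start of the episode above 0.05 m or angle between beaker's own z axis and vertical above 0.6 rad).
It fails at once if the driver is moved more than 5 cm (distance of driver from where it was at the start of the episode above 0.05 m).
It fails at once if the collar is moved more than 5 cm (distance of collar from where it was at the start of the episode above 0.05 m).
It fails at once if the lensbox is moved more than 5 cm (distance of lensbox from where it was at the start of the episode above 0.05 m).
Of cell1, cell2, cell3, cell4 only 2 to 4 are there at a start; the rules pass over those that are not, and their reading is None.
At some moment in a run one of ref, blank may be knocked a few centimetres aside while the robot is not near it.
It also fails if it takes over 210 s, if anything falls off the work surface, if the arm or the gripper's body presses on something with over 40 N, if the wrist force passes 120 N, or if a joint passes its speed limit or range.

## Robot

A 6-joint arm with a two-finger parallel gripper is mounted at the origin on the work surface. World frame = base frame: x ahead of the robot, y to its left, z up, the work surface at z = 0. Lengths are in mm, angles in rad, forces in N, time in s.
With the tool pointing down it reaches from about 350 to 775 mm from the base axis. Payload 7.3 kg.
Tool frame: the origin (TCP) lies midway between the tips of the shut fingers; the grasp point (between the pads) lies bot.tcp_to_grasp behind it (bot.tcp_to_grasp is the distance from the TCP to the grasp point, in mm); z points along the fingers, y is the direction in which the jaws open and shut (so a half turn about z gives the same grasp; the last joint's range is limited). The gripper opens to 92 mm and grips with 3 to 60 N. Pads are 19 mm wide; open, the fingers measure 130 mm over their backs; the gripper's body (75 mm by 190 mm) begins 47 mm behind the grasp point.
Start: joints at [1.093, 0.342, 1.524, -0, 1.275, -0.146], TCP at [171.002, 496.39, 226.741] pointing down, gripper open.
Joint ranges: [-2.53, 2.53], [-0.77, 2.02], [0.04, 2.7], [-1, 4.14], [0.28, 2.66], [-3.11, 3.11]. Speed limits (rad/s): [2.57, 2.57, 3.14, 3.14, 3.14, 3.14].

## Interface

Orientations are given as [roll, pitch, yaw] about the fixed x, y, z axes, in that order (R = Rz(yaw) Ry(pitch) Rx(roll)).
In Python, from plant import bot gives the robot as it stands.
- The arm moves only by the shell command python3 -m inch 'ROWS'. ROWS is JSON, one flat list of numbers, 7 for each row, row after row: the shift along the world's x, y, z in cm, then the turn, a rotation vector about the world's x, y, z in degrees, then the gripper command: -1 is shut, 1 is fully open, values between are in proportion. In form: [tx, ty, tz, ax, ay, az, fingers, tx, ty, tz, ax, ay, az, fingers, ...]. A call has exactly 5 rows; each row is the pose to reach, as a shift and turn from the pose measured when the call began; what a row does not reach only later rows make up. A row lasts 1/10 s, in which the tool goes at most 50 mm and 8.59 degrees, less where a joint would pass 70% of its speed; a pose out of reach is approached as far as the arm can. A call with a gripper value outside its range is refused whole. The fingers move at their own pace and stop on an object; the grip force is fixed at half the most. Time passes only in rows, so rows that repeat a pose let the fingers close, or fill a call up. It gives the time, the measured TCP pose, the force and the opening at its end, in the units of the state.
- bot.get_obs(): the state, without advancing time (a new reading comes with each control period).
- bot.capture(name): name is "scene" or "top" or "wrist"; returns the picture (400x640x3 uint8, red, green, blue); there is no depth.
- bot.calibration(name): a dict with "fx", "fy", "cx", "cy" (pixels), "cam_to_world" (4x4, takes a point from camera to world coordinates). Camera axes: x right, y down, z forward; pixel columns grow to the right and rows downward; lengths in mm; the calibration is good to about 2 mm. A picture is of the moment at which its call begins: read the wrist's pose just before it. calibration takes no time and is no camera call; for the wrist camera it gives the pose at the moment of the call.
- bot.close_job(): hands the job in, once; it reports no verdict.
The state is a dict: "time": time; "joint_positions": joint angles; "dq": joint speeds; "tau": joint torques, N m; "tool_pos": TCP position; "tcp_rot": TCP orientation; "contact_force": force on the tool from outside, world axes, zero at the start; "moment": the same for the moment, N m; "grip_width": finger opening in mm.
Only numpy, scipy, OpenCV 4.12 (cv2) and the standard library are available. Lean on these libraries where they do the work, as an engineer would, in place of code of your own. Each camera call takes 0.05 s, during which the arm holds its last target.

## Working session

There is one attempt and no reset: what is moved stays moved. The work goes in short steps, Python scripts to look and compute and a shell command to move; the robot and the scene stay as the last step left them, time stands still between calls to the robot, and variables do not carry over. Pictures are saved under pics/ and viewed, and the job is handed in when it is done.

```bash
ls -la; mkdir -p pics; python3 - <<'E'
from plant import bot
import cv2, numpy as np
print(bot.tcp_to_grasp, bot.get_obs())
for n in ["scene","top","wrist"]:
    c=bot.calibration(n); print(n,{k:np.round(v,3).tolist() if not isinstance(v,(int,float)) else v for k,v in c.items()})
    im=bot.capture(n); cv2.imwrite(f"pics/{n}0.png",im[:,:,::-1])
E
```

```text
total 12
drwxr-xr-x  3 agent agent 4096 Dec  6 10:42 .
drwxr-xr-x 23 root  root  4096 Dec  6 10:42 ..
drwxr-xr-x  2 agent agent 4096 Dec  6 10:42 pics
18.8 {'time': 0.0, 'joint_positions': array([ 1.09297946e+00,  3.42726480e-01,  1.52503772e+00, -1.11096053e-05,
        1.27539024e+00, -1.45965367e-01]), 'dq': array([0.00107592, 0.00176387, 0.00048054, 0.00035805, 0.00268782,
       0.00063657]), 'tau': array([ 1.05975065e-03, -4.31243026e+01, -2.44222713e+01,  7.18846754e-02,
        5.59513725e-02, -1.32595487e-04]), 'tool_pos': array([170.81394729, 495.99588643, 226.03578887]), 'tcp_rot': array([-3.14004594e+00, -2.16646845e-04,  2.80974423e+00]), 'contact_force': array([-0.71299308, -0.70057933, -0.18894108]), 'moment': array([ 0.03122309,  0.02049013, -0.02613895]), 'grip_width': 92.06565232891894}
scene {'fx': 421.20211751960704, 'fy': 421.20211751960704, 'cx': 327.3635017670049, 'cy': 201.37108974775475, 'cam_to_world': [[0.019, 0.731, -0.682, 1312.98], [1.0, -0.005, 0.022, -49.966], [0.013, -0.682, -0.731, 893.557], [0.0, 0.0, 0.0, 1.0]]}
top {'fx': 474.2650453764854, 'fy': 474.2650453764854, 'cx': 323.77182879115037, 'cy': 205.3695478086637, 'cam_to_world': [[0.003, -0.978, 0.208, 282.821], [-1.0, -0.002, 0.004, -39.29], [-0.003, -0.208, -0.978, 1274.787], [0.0, 0.0, 0.0, 1.0]]}
wrist {'fx': 281.6904492270383, 'fy': 281.6904492270383, 'cx': 318.3175823795597, 'cy': 195.6847300565457, 'cam_to_world': [[0.324, 0.908, 0.268, 98.016], [0.946, -0.31, -0.093, 521.051], [-0.001, 0.283, -0.959, 384.435], [0.0, 0.0, 0.0, 1.0]]}
```

View pics/top0.png

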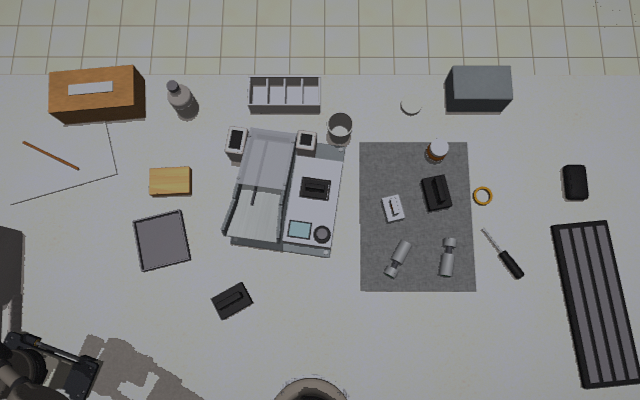

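View pics/scene0.png

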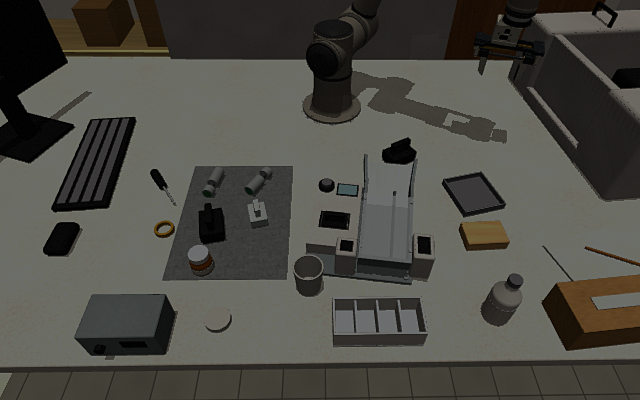

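View pics/wrist0.png

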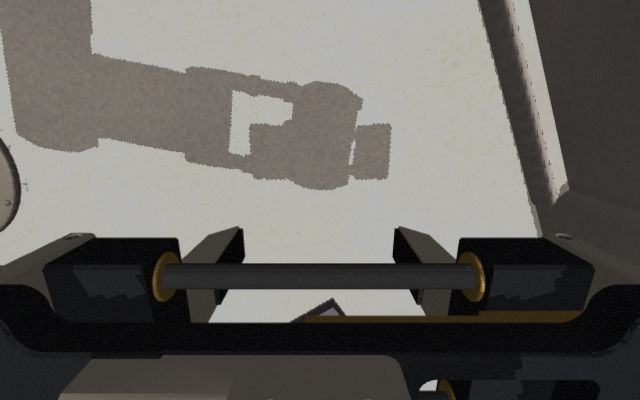

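```bash
cat > h.py <<'E'
from plant import bot
import cv2, numpy as np
from scipy.spatial.transform import Rotation as Rot
def ray(cal,px):
    px=np.atleast_2d(px).astype(float)
    d=np.c_[(px[:,0]-cal['cx'])/cal['fx'],(px[:,1]-cal['cy'])/cal['fy'],np.ones(len(px))]
    T=np.array(cal['cam_to_world']); return T[:3,3], d@T[:3,:3].T
def plane(cal,px,z):
    o,d=ray(cal,px); s=(z-o[2])/d[:,2]; return o+d*s[:,None]
def proj(cal,P):
    T=np.linalg.inv(np.array(cal['cam_to_world'])); p=np.atleast_2d(P)@T[:3,:3].T+T[:3,3]
    return np.c_[cal['fx']*p[:,0]/p[:,2]+cal['cx'],cal['fy']*p[:,1]/p[:,2]+cal['cy']]
def shot(name,fn=None):
    c=bot.calibration(name); im=bot.capture(name)[:,:,::-1].copy()
    if fn: cv2.imwrite('pics/'+fn,im)
    return c,im
def crop(im,x0,y0,x1,y1,s,fn):
    cv2.imwrite('pics/'+fn,cv2.resize(im[y0:y1,x0:x1],None,fx=s,fy=s,interpolation=cv2.INTER_CUBIC))
def st():
    o=bot.get_obs(); print('t',o['time'],'tcp',np.round(o['tool_pos'],1),'rot',np.round(o['tcp_rot'],3),'F',np.round(o['contact_force'],1),'w',round(o['grip_width'],1))
E
python3 - <<'E'
from h import *
im=cv2.imread('pics/top0.png')
crop(im,215,120,355,265,5.0*0.8,'t_chg.png')
crop(im,355,130,495,300,3.5,'t_mat.png')
E
```

```text
(no output)
```

View pics/t_chg.png

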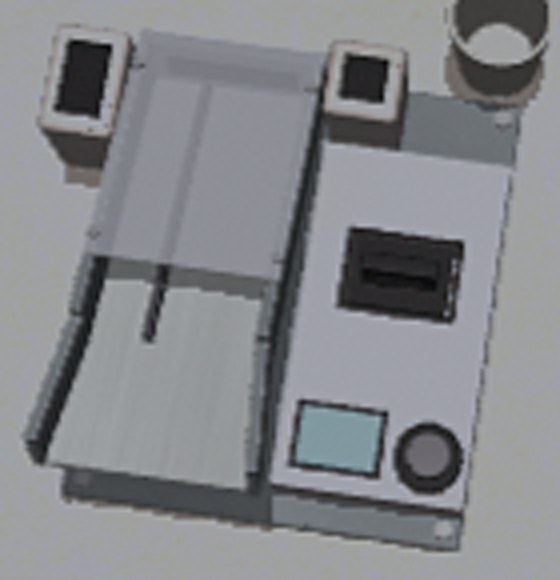

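View pics/t_mat.png

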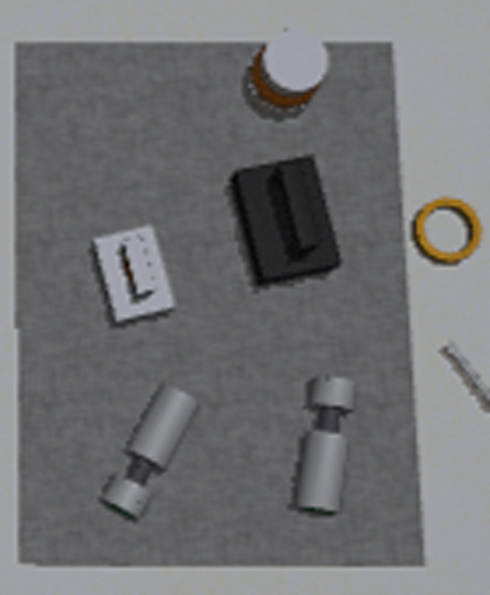

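```bash
python3 - <<'E'
from h import *
c=bot.calibration('top')
def P(l,z,s=4.,o=(215,120)): return plane(c,(np.array(l,float)+0.0)/s+np.array(o),z)
deck=P([(325,148),(513,168),(460,510),(272,492)],50); print('deck',deck.round(1))
model=np.array([[100,-68],[100,-195],[-135,-195],[-135,-68]],float)
# rigid fit
def fit(m,w):
    mm,ww=m.mean(0),w.mean(0); H=(m-mm).T@(w-ww); a=np.arctan2(H[0,1]-H[1,0],H[0,0]+H[1,1])
    R=np.array([[np.cos(a),-np.sin(a)],[np.sin(a),np.cos(a)]]); t=ww-R@mm; return a,t,(m@R.T+t-w)
a,t,r=fit(model,deck[:,:2]); print('changer',a,t,r.round(1))
print('button',P([(430,453)],68).round(1))
print('pocket mouth corners',P([(350,226),(465,240),(454,322),(340,306)],50).round(1),P([(350,226),(465,240),(454,322),(340,306)],50).mean(0))
print('handle',P([(362,262),(440,272),(436,290),(362,282)],78).mean(0))
o=(355,130)
print('ref fin top?',P([(120,245),(137,243),(155,295),(137,302)],60,3.5,o).round(1))
print('ref block',P([(92,238),(150,224),(175,308),(117,324)],32,3.5,o).round(1))
for n,l in (('c1',[(175,392),(126,502)]),('c2',[(332,388),(320,504)])):
    print(n,P(l,19,3.5,o).round(1))
print('c1gr',P([(142,467),(328,420)],19,3.5,o).round(1))
print('tray',P([(135,219),(182,209),(190,260),(142,270)],22,1,(0,0)).round(1),)
E
```

```text
deck [[676.6  40.4  50. ]
 [662.8 -86.4  50. ]
 [431.7 -50.9  50. ]
 [443.1  71.2  50. ]]
changer -0.1328331845603651 [588.32995741 121.59693186] [[ 1.8  0.6]
 [-1.2  1.5]
 [-3.  -3. ]
 [ 2.4  0.9]]
button [[466.2 -31.4  68. ]]
pocket mouth corners [[622.1  22.8  50. ]
 [612.6 -54.1  50. ]
 [556.5 -46.8  50. ]
 [567.2  28.7  50. ]] [589.61050184 -12.35059501  50.        ]
handle [580.46536915 -11.52504089  78.        ]
ref fin top? [[ 556.  -206.3   60. ]
 [ 557.6 -219.    60. ]
 [ 517.9 -231.3   60. ]
 [ 512.6 -217.8   60. ]]
ref block [[ 567.8 -188.8   32. ]
 [ 578.9 -233.6   32. ]
 [ 513.3 -250.7   32. ]
 [ 500.8 -206.3   32. ]]
c1 [[ 450.7 -250.8   19. ]
 [ 367.6 -211.3   19. ]]
c2 [[ 454.1 -370.2   19. ]
 [ 366.6 -356.7   19. ]]
c1gr [[ 393.8 -224.1   19. ]
 [ 429.7 -365.9   19. ]]
tray [[510.6 473.   22. ]
 [538.3 348.4  22. ]
 [401.  318.2  22. ]
 [374.4 442.9  22. ]]
```

```bash
python3 -m inch '[3,-4,0,0,0,-7,1, 6,-8,0,0,0,-14,1, 9,-12,0,0,0,-21,1, 12,-16,0,0,0,-28,1, 15,-20,0,0,0,-35,1]'
```

```text
time: 0.65
tool_pos: [321.4, 294.5, 226.2]
tcp_rot: [-3.14, -0.0, 2.194]
contact_force: [1.0, 0.6, -0.5]
grip_width: 91.7
```

```bash
python3 -m inch '[3,-4,0,0,0,-7,1, 6,-8,0,0,0,-14,1, 9,-12,0,0,0,-21,1, 12,-16,0,0,0,-28,1, 15,-20,0,0,0,-35,1]'; python3 -m inch '[3,-4,0,0,0,-4,1, 6,-7.5,0,0,0,-8.4,1, 8,-10.5,0,0,0,-8.4,1, 9,-10.5,0,0,0,-8.4,1, 9,-10.5,0,0,0,-8.4,1]'; python3 - <<'E'
from h import *
st(); c,im=shot('wrist','w1.png'); c,im=shot('top','top1.png')
E
```

```text
time: 1.15
tool_pos: [471.1, 94.0, 226.1]
tcp_rot: [-3.14, -0.0, 1.578]
contact_force: [0.6, 0.9, -0.1]
grip_width: 91.8
time: 1.65
tool_pos: [561.7, -11.5, 225.3]
tcp_rot: [-3.139, -0.001, 1.43]
contact_force: [-0.4, 0.7, 0.3]
grip_width: 91.9
t 1.65 tcp [561.7 -11.5 225.3] rot [-3.139e+00 -1.000e-03  1.430e+00] F [-0.4  0.7  0.3] w 91.9
```

View pics/w1.png

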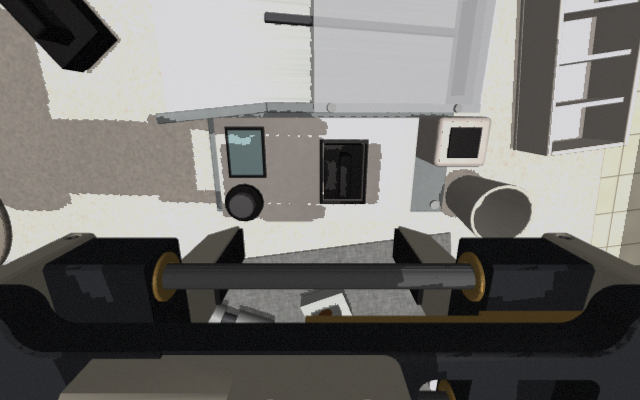

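View pics/top1.png

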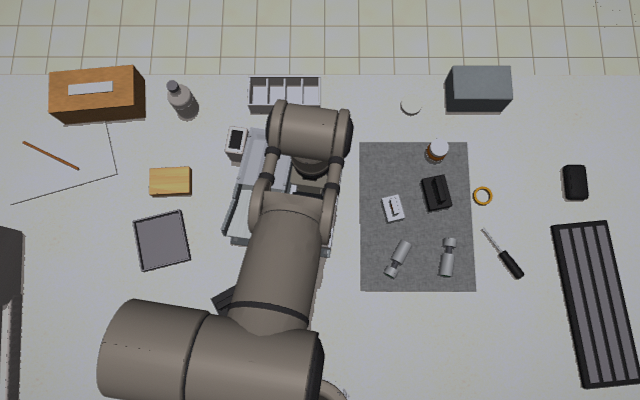

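```bash
python3 - <<'E'
from h import *
im=cv2.imread('pics/w1.png')
im2=np.clip(255*(im/255.)**0.6,0,255).astype(np.uint8)
crop(im2,190,60,460,235,2.9,'w1c.png')
E
```

```text
(no output)
```

View pics/w1c.png

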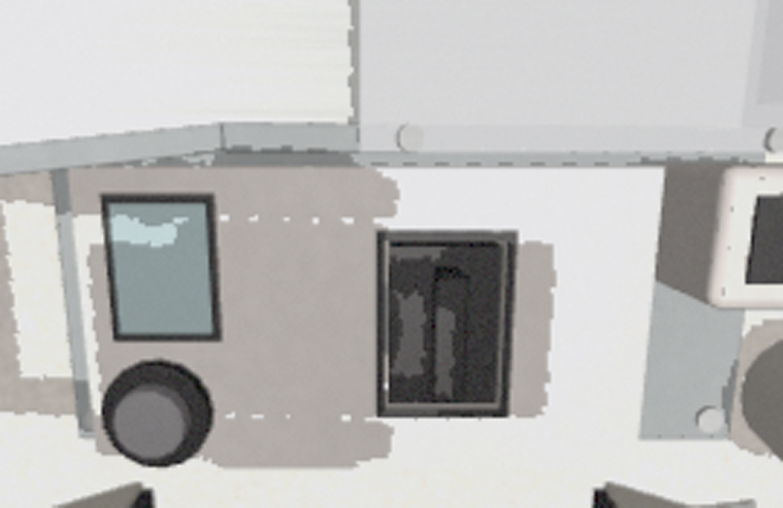

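```bash
cat >> h.py <<'E'
def fit(m,w):
    m=np.array(m,float);w=np.array(w,float)
    mm,ww=m.mean(0),w.mean(0); H=(m-mm).T@(w-ww); a=np.arctan2(H[0,1]-H[1,0],H[0,0]+H[1,1])
    R=np.array([[np.cos(a),-np.sin(a)],[np.sin(a),np.cos(a)]]); t=ww-R@mm; return a,t,(m@R.T+t-w)
E
python3 - <<'E'
from h import *
c=bot.calibration('wrist')
def P(l,z,s=2.9,o=(190,60)): return plane(c,np.array(l,float)/s+np.array(o),z)
d=P([(663,167),(640,438),(92,438),(65,167)],50);print(d.round(1))
a,t,r=fit([[100,-68],[100,-195],[-135,-195],[-135,-68]],d[:,:2]); print(a,t,r.round(1))
p=P([(377,230),(517,230),(509,416),(378,416)],50); print('trim',p.round(1),p.mean(0))
p=P([(387,241),(504,241),(498,404),(387,404)],50); print('inner',p.round(1),p.mean(0))
h=P([(434,270),(468,270),(455,402),(433,402)],78); print('h',h.round(1),h.mean(0))
print('btn',P([(152,425)],68), P([(157,413)],58))
E
```

```text
[[682.8  44.7  50. ]
 [668.9 -67.6  50. ]
 [433.6 -35.6  50. ]
 [449.3  76.6  50. ]]
-0.1345463184211098 [593.63133022 132.48622043] [[ 0.8  7. ]
 [-2.4 -6.6]
 [ 0.1 -7. ]
 [ 1.5  6.6]]
trim [[568.   35.7  50. ]
 [623.8  28.1  50. ]
 [613.6 -50.   50. ]
 [557.9 -42.4  50. ]] [590.81108904  -7.13769507  50.        ]
inner [[571.4  30.8  50. ]
 [618.2  24.4  50. ]
 [609.5 -43.9  50. ]
 [562.4 -37.5  50. ]] [590.36016064  -6.56025307  50.        ]
h [[587.4  20.7  78. ]
 [600.   19.   78. ]
 [589.6 -31.7  78. ]
 [581.1 -30.5  78. ]] [589.50346483  -5.61444958  78.        ]
btn [[466.5861113 -27.9607813  68.       ]] [[466.48476103 -25.99637621  58.        ]]
```

```bash
python3 -m inch '[2.9,0.3,-4,0,0,0.3,1, 2.9,0.3,-8,0,0,0.3,1, 2.9,0.3,-12,0,0,0.3,1, 2.9,0.3,-13.5,0,0,0.3,1, 2.9,0.3,-13.5,0,0,0.3,1]';python3 - <<'E'
from h import *
st(); c,im=shot('wrist','w2.png')
im2=np.clip(255*(im/255.)**0.6,0,255).astype(np.uint8); cv2.imwrite('pics/w2b.png',im2)
E
```

```text
time: 2.25
tool_pos: [586.9, -5.3, 88.4]
tcp_rot: [-3.133, -0.001, 1.44]
contact_force: [-0.1, 0.6, -0.2]
grip_width: 92.0
t 2.25 tcp [586.9  -5.3  88.4] rot [-3.133e+00 -1.000e-03  1.440e+00] F [-0.1  0.6 -0.2] w 92.0
```

View pics/w2b.png

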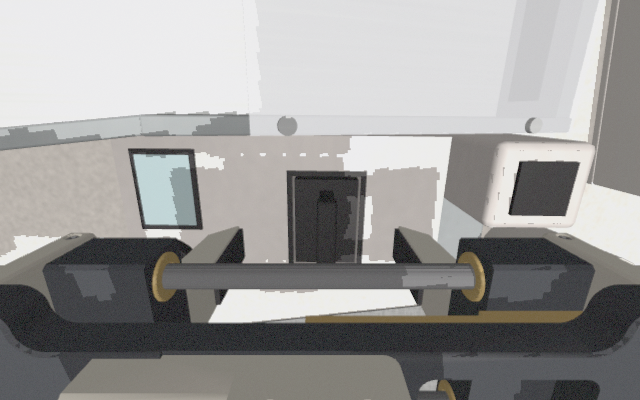

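```bash
python3 -m inch '[0.3,-0.2,-1.6,0,0,0,1, 0.3,-0.3,-3.2,0,0,0,1, 0.3,-0.3,-3.2,0,0,0,0.5, 0.3,-0.3,-3.2,0,0,0,-1, 0.3,-0.3,-3.2,0,0,0,-1]';python3 -m inch '[0,0,0,0,0,0,-1,0,0,0,0,0,0,-1,0,0,0,0,0,0,-1,0,0,0,0,0,0,-1,0,0,0,0,0,0,-1]'
```

```text
time: 2.8
tool_pos: [592.1, -8.7, 59.6]
tcp_rot: [-3.139, -0.001, 1.44]
contact_force: [0.0, -0.6, 0.2]
grip_width: 72.4
time: 3.3
tool_pos: [592.1, -8.7, 59.6]
tcp_rot: [-3.139, -0.001, 1.44]
contact_force: [-0.3, 0.4, 0.4]
grip_width: 32.5
```

```bash
python3 -m inch '[-0.1,0,-0.4,0,0,0,-0.3,-0.1,0,-0.4,0,0,0,-0.3,-0.1,0,-0.4,0,0,0,-1,-0.1,0,-0.4,0,0,0,-1,-0.1,0,-0.4,0,0,0,-1]';python3 -m inch '[0,0,0,0,0,0,-1,0,0,0,0,0,0,-1,0,0,0,0,0,0,-1,0,0,0,0,0,0,-1,0,0,0,0,0,0,-1]'
```

```text
time: 3.8
tool_pos: [591.2, -8.7, 55.6]
tcp_rot: [-3.139, -0.001, 1.44]
contact_force: [2.4, -0.6, -0.2]
grip_width: 12.6
time: 4.3
tool_pos: [591.2, -8.7, 55.6]
tcp_rot: [-3.139, -0.001, 1.44]
contact_force: [1.2, -0.2, -0.5]
grip_width: 12.4
```

```bash
python3 -m inch '[0,0,0.5,0,0,0,-1,0,0,1,0,0,0,-1,0,0,2,0,0,0,-1,0,0,3,0,0,0,-1,0,0,4,0,0,0,-1]';python3 -m inch '[0,0,3,0,0,0,-1,0,0,6,0,0,0,-1,0,0,8,0,0,0,-1,0,0,10,0,0,0,-1,0,0,10,0,0,0,-1]'; python3 - <<'E'
from h import *
st(); c,im=shot('wrist'); c2,im2=shot('scene','s2.png')
im=np.clip(255*(im/255.)**0.6,0,255).astype(np.uint8); cv2.imwrite('pics/w3b.png',im)
E
```

```text
time: 4.8
tool_pos: [591.5, -8.7, 97.1]
tcp_rot: [-3.14, -0.001, 1.44]
contact_force: [-1.3, 0.4, -2.3]
grip_width: 12.5
time: 5.3
tool_pos: [593.0, -8.9, 201.0]
tcp_rot: [3.136, -0.001, 1.44]
contact_force: [0.6, 0.9, -1.5]
grip_width: 13.0
t 5.3 tcp [593.   -8.9 201. ] rot [ 3.136e+00 -1.000e-03  1.440e+00] F [ 0.6  0.9 -1.5] w 13.0
```

View pics/w3b.png

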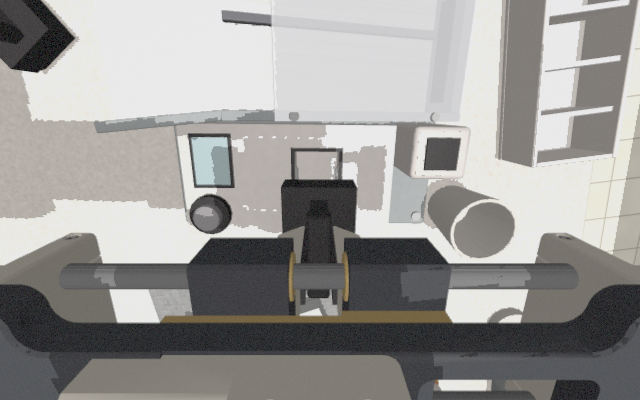

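```bash
python3 -m inch '[-1.3,4.2,0,0,0,4,-1,-2.8,8.5,0,0,0,8,-1,-4.3,12.8,0,0,0,12,-1,-5.8,17,0,0,0,16,-1,-7.3,21.3,0,0,0,20,-1]';python3 -m inch '[-1.3,4.2,0,0,0,0,-1,-2.8,8.5,0,0,0,0,-1,-4.3,12.8,0,0,0,0,-1,-6,17,0,0,0,0,-1,-6.4,19.2,0,0,0,0,-1]'; python3 - <<'E'
from h import *
st(); c,im=shot('wrist','w4.png'); c2,im2=shot('top','top4.png')
im=np.clip(255*(im/255.)**0.6,0,255).astype(np.uint8); cv2.imwrite('pics/w4b.png',im)
E
```

```text
time: 5.9
tool_pos: [516.7, 205.5, 195.8]
tcp_rot: [-3.138, -0.001, 1.791]
contact_force: [0.1, 0.6, -1.0]
grip_width: 12.6
time: 6.4
tool_pos: [449.8, 400.3, 194.1]
tcp_rot: [-3.135, -0.001, 1.794]
contact_force: [-0.0, -0.5, -2.5]
grip_width: 12.5
t 6.4 tcp [449.8 400.3 194.1] rot [-3.135e+00 -1.000e-03  1.794e+00] F [-0.  -0.5 -2.5] w 12.5
```

View pics/w4b.png

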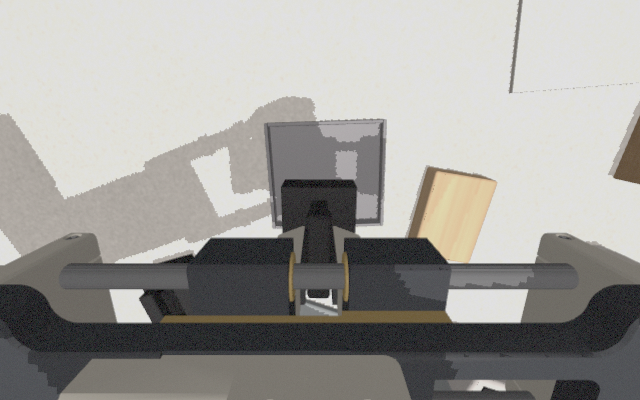

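View pics/top4.png

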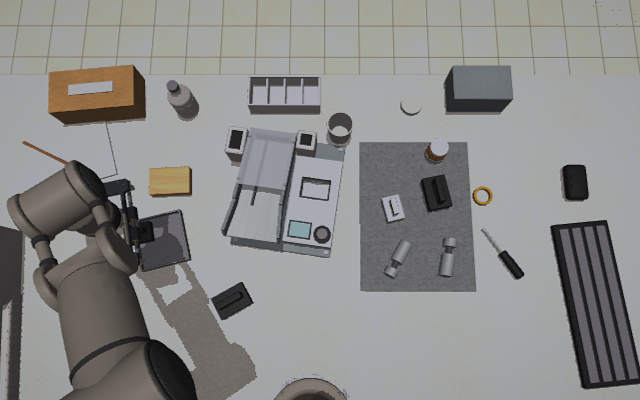

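```bash
python3 - <<'E'
from h import *
c=bot.calibration('wrist')
p=plane(c,[(265,124),(385,120),(384,225),(273,228)],22); print(p.round(1),p.mean(0))
im=cv2.imread('pics/top4.png'); crop(im,280,140,350,260,5,'t4c.png')
E
```

```text
[[375.9 448.4  22. ]
 [507.5 483.4  22. ]
 [543.3 360.5  22. ]
 [407.8 324.7  22. ]] [458.61634178 404.25286342  22.        ]
```

View pics/t4c.png

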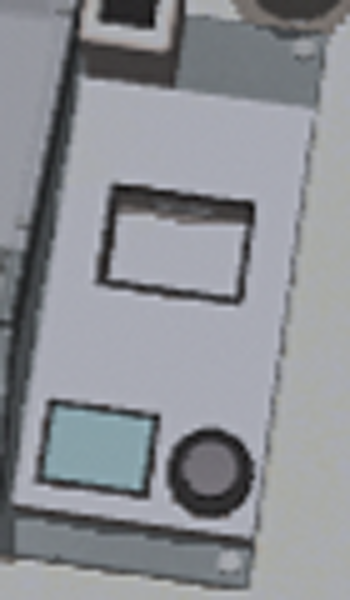

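```bash
python3 -m inch '[0.7,0,-4,0,0,0,-1,0.7,0,-8,0,0,0,-1,0.7,0,-12,0,0,0,-1,0.7,0,-14,0,0,0,-1,0.7,0,-14.5,0,0,0,-1]'; python3 -m inch '[0,0,-0.3,0,0,0,-1,0,0,-0.6,0,0,0,-1,0,0,-0.8,0,0,0,-1,0,0,-0.8,0,0,0,-1,0,0,-0.8,0,0,0,-1]'
```

```text
time: 7.0
tool_pos: [455.9, 397.5, 44.9]
tcp_rot: [-3.128, 0.003, 1.794]
contact_force: [-0.1, -0.2, -2.4]
grip_width: 12.5
time: 7.5
tool_pos: [456.3, 396.8, 39.8]
tcp_rot: [-3.13, 0.003, 1.795]
contact_force: [-4.0, -6.9, 10.5]
grip_width: 12.9
```

Touching the tray floor; release and lift.

```bash
python3 -m inch '[0,0,0.05,0,0,0,0,0,0,0.05,0,0,0,0,0,0,0.05,0,0,0,0,0,0,0.05,0,0,0,0,0,0,0.05,0,0,0,0]'; python3 -m inch '[0,0,2,0,0,0,0,0,0,6,0,0,0,0,0,0,10,0,0,0,0.5,0,0,14,0,0,0,1,0,0,16,0,0,0,1]'; python3 - <<'E'
from h import *
st(); c,im=shot('wrist','w5.png'); c2,im2=shot('top','top5.png')
im=np.clip(255*(im/255.)**0.6,0,255).astype(np.uint8); cv2.imwrite('pics/w5b.png',im)
E
```

```text
time: 8.0
tool_pos: [456.3, 396.9, 40.2]
tcp_rot: [-3.13, 0.003, 1.795]
contact_force: [0.2, 0.2, 0.4]
grip_width: 44.5
time: 8.5
tool_pos: [457.3, 397.7, 204.2]
tcp_rot: [-3.135, 0.001, 1.795]
contact_force: [0.4, 0.3, 0.2]
grip_width: 65.5
t 8.5 tcp [457.3 397.7 204.2] rot [-3.135e+00  1.000e-03  1.795e+00] F [0.4 0.3 0.2] w 65.5
```

View pics/w5b.png

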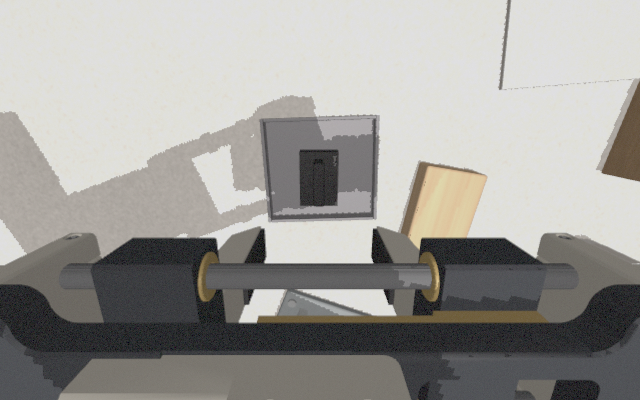

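View pics/top5.png

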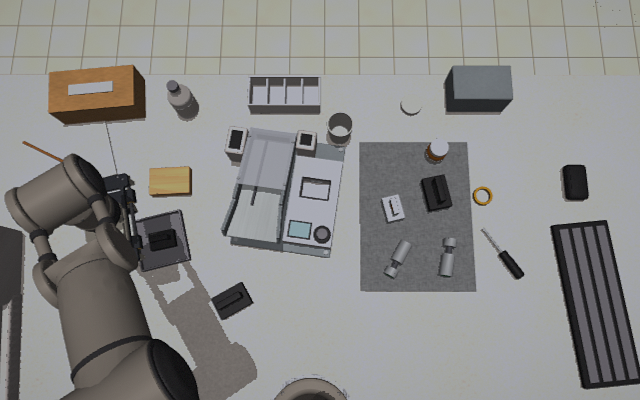

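```bash
python3 - <<'E'
from h import *
c=bot.calibration('wrist'); o=bot.get_obs(); R=Rot.from_euler('xyz',o['tcp_rot']).as_matrix(); t=o['tool_pos']; w=o['grip_width']/2
for x in(-9.5,9.5):
  for y in (-w,w):
    for z in (0,-18.8): print(x,y,z,proj(c,t+R@np.array([x,y,z])).round(1))
print(np.round(R.T@np.array(c['cam_to_world'])[:3,:3],3),R.T@(np.array(c['cam_to_world'])[:3,3]-t))
cs=bot.calibration('scene')
print(proj(cs,t))
_,im=shot('scene','s5.png'); 
_,im=shot('wrist')
crop(im,220,210,420,310,4,'w5f.png')
E
```

```text
-9.5 -36.521865571382605 0 [[260.4 255.7]]
-9.5 -36.521865571382605 -18.8 [[253.7 272.1]]
-9.5 36.521865571382605 0 [[377.1 256. ]]
-9.5 36.521865571382605 -18.8 [[383.8 272.3]]
9.5 -36.521865571382605 0 [[258.6 227.6]]
9.5 -36.521865571382605 -18.8 [[251.5 241.2]]
9.5 36.521865571382605 0 [[379.  227.8]]
9.5 36.521865571382605 -18.8 [[386.2 241.5]]
[[ 0.002 -0.959 -0.284]
 [ 1.     0.002  0.001]
 [ 0.    -0.284  0.959]] [  76.58732549   -0.44027197 -158.30756916]
[[489.59340354 141.14337904]]
```

View pics/w5f.png

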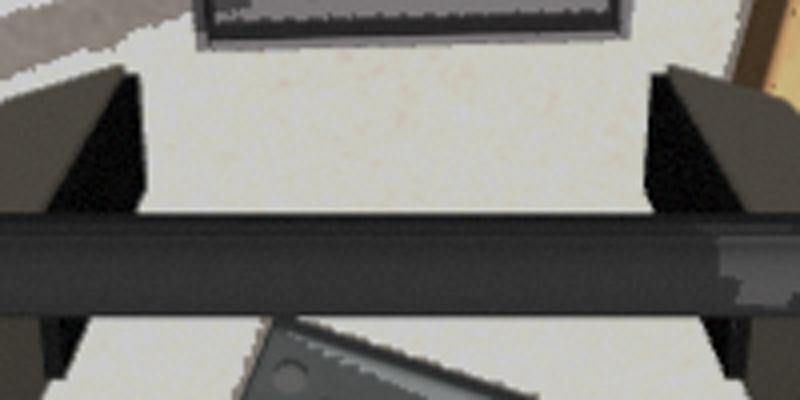

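```bash
python3 -m inch '[0.7,-4.8,0.5,0,0,-7,1,1.4,-9.6,1,0,0,-14,1,2.1,-14.4,1.5,0,0,-21,1,2.8,-19.2,2,0,0,-28,1,3.5,-24,2.5,0,0,-35,1]'; python3 -m inch '[0.7,-4.8,0,0,0,-7,1,1.4,-9.6,0,0,0,-14,1,2.1,-14.4,0,0,0,-21,1,2.8,-19.2,0,0,0,-28,1,3.5,-24,0,0,0,-35,1]'
```

```text
time: 9.2
tool_pos: [490.1, 154.8, 222.7]
tcp_rot: [-3.126, 0.005, 1.179]
contact_force: [0.7, 0.5, -0.2]
grip_width: 92.0
time: 9.7
tool_pos: [524.2, -86.9, 220.6]
tcp_rot: [-3.123, 0.008, 0.563]
contact_force: [1.3, 0.6, -0.6]
grip_width: 92.4
```

```bash
python3 - <<'E'
from h import *
im=cv2.imread('pics/top5.png'); im=np.clip(255*(im/255.)**0.6,0,255).astype(np.uint8)
crop(im,370,180,420,285,5.5,'t5r.png')
E
```

```text
(no output)
```

View pics/t5r.png

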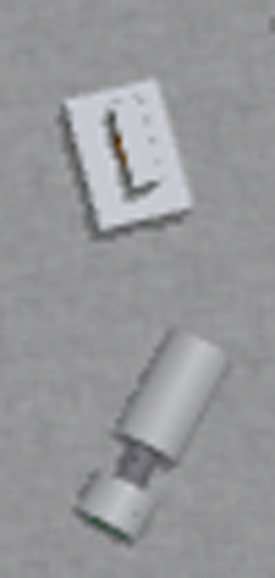

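```bash
cat >> h.py <<'E'
def go(xyz,yaw):
    o=bot.get_obs(); Rn=Rot.from_euler('xyz',o['tcp_rot']); Rd=Rot.from_euler('xyz',[np.pi,0,yaw])
    print('need cm',np.round((np.array(xyz)-o['tool_pos'])/10,2),'deg',np.round(np.degrees((Rd*Rn.inv()).as_rotvec()),1))
def br(im): return np.clip(255*(im/255.)**0.6,0,255).astype(np.uint8)
E
python3 -c "
from h import *
go((540,-220,225),0.255)"
```

```text
need cm [  1.58 -13.31   0.44] deg [ -0.8  -0.8 -17.6]
```

```bash
python3 -m inch '[0.5,-4.5,0.4,-0.2,-0.2,-6,1,1,-9,0.4,-0.5,-0.5,-12,1,1.6,-12.5,0.4,-0.8,-0.8,-17.6,1,1.6,-13.3,0.4,-0.8,-0.8,-17.6,1,1.6,-13.3,0.4,-0.8,-0.8,-17.6,1]';python3 - <<'E'
from h import *
st(); c,im=shot('wrist','w6.png'); cv2.imwrite('pics/w6b.png',br(im))
np.savez('w6.npz',**{k:v for k,v in c.items()})
E
```

```text
time: 10.2
tool_pos: [539.3, -220.6, 222.3]
tcp_rot: [-3.138, 0.003, 0.255]
contact_force: [-0.5, -0.1, -0.5]
grip_width: 91.9
t 10.2 tcp [ 539.3 -220.6  222.3] rot [-3.138e+00  3.000e-03  2.550e-01] F [-0.5 -0.1 -0.5] w 91.9
```

View pics/w6b.png

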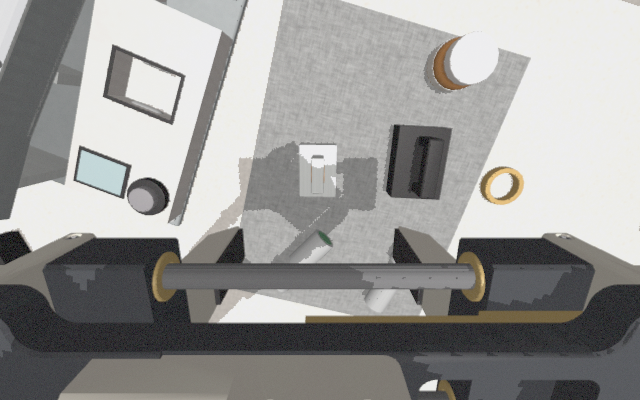

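```bash
python3 - <<'E'
from h import *
im=br(cv2.imread('pics/w6.png')); crop(im,285,130,355,210,7,'w6r.png'); crop(im,60,0,245,230,2.6,'w6p.png')
E
```

```text
(no output)
```

View pics/w6r.png

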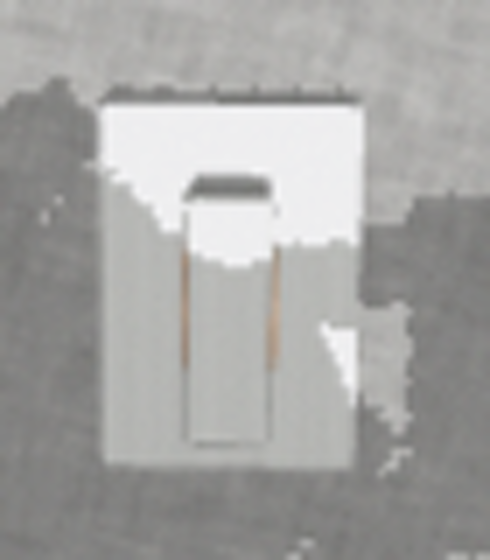

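View pics/w6p.png

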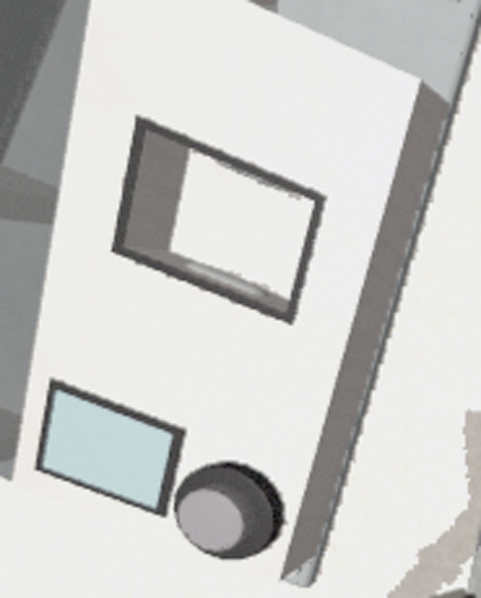

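```bash
python3 - <<'E'
from h import *
c=dict(np.load('w6.npz'))
def P(l,z,s,o): return plane(c,np.array(l,float)/s+np.array(o),z)
p=P([(102,103),(362,103),(355,465),(105,465)],32,7,(285,130));print(p.round(1),p.mean(0))
d=p[:,:2]; print(np.linalg.norm(d[0]-d[1]),np.linalg.norm(d[1]-d[2]),np.linalg.norm(d[3]-d[2]), [np.arctan2(*(d[0]-d[3])[::-1]),np.arctan2(*(d[1]-d[2])[::-1])])
p=P([(190,198),(274,198),(268,442),(185,442)],60,7,(285,130));print(p.round(1),p.mean(0))
p=P([(136,117),(325,198),(293,323),(113,252)],50,2.6,(60,0));print('trim',p.round(1),p.mean(0))
d=P([(421,82),(288,573)],50,2.6,(60,0)); print(d.round(1))
print('btn',P([(212,521)],68,2.6,(60,0)))
go((540,-220,225),0.255)
# top pocket
ct=bot.calibration('top'); p=plane(ct,np.array([(113,183),(254,202),(242,303),(97,283)])/5+np.array((280,140)),50); print('top trim',p.round(1),p.mean(0))
p=plane(ct,np.array([(65,97),(157,77),(192,212),(97,240)])/5.5+np.array((370,180)),32); print('top ref',p.round(1),p.mean(0))
E
```

```text
[[ 569.6 -188.5   32. ]
 [ 581.2 -232.5   32. ]
 [ 517.2 -249.3   32. ]
 [ 505.5 -204.6   32. ]] [ 543.38809498 -218.71919189   32.        ]
45.486248538299954 66.14937523967895 46.14446536083384 [np.float64(0.24647671036123348), np.float64(0.25642175406357226)]
[[ 561.9 -207.1   60. ]
 [ 565.4 -220.3   60. ]
 [ 525.1 -230.1   60. ]
 [ 521.6 -216.5   60. ]] [ 543.50936915 -218.51414912   60.        ]
trim [[622.9  27.   50. ]
 [611.9 -51.2  50. ]
 [557.5 -43.9  50. ]
 [567.5  33.9  50. ]] [589.98140141  -8.55769284  50.        ]
[[664.9 -83.2  50. ]
 [438.8 -54.5  50. ]]
btn [[464.77003449 -26.82058549  68.        ]]
need cm [ 0.05 -0.06  0.22] deg [-0.1 -0.2 -0.1]
top trim [[621.8  22.5  50. ]
 [611.5 -52.9  50. ]
 [556.2 -46.6  50. ]
 [566.9  30.3  50. ]] [589.12766332 -11.65507009  50.        ]
top ref [[ 568.8 -190.2   32. ]
 [ 578.9 -235.4   32. ]
 [ 511.8 -250.4   32. ]
 [ 497.9 -204.1   32. ]] [ 539.3568759  -220.02250043   32.        ]
```

```bash
python3 -m inch '[0.4,0.2,-4,0,0,0,0,0.4,0.2,-8,0,0,0,0,0.4,0.2,-12,0,0,0,0,0.4,0.2,-15,0,0,0,0,0.4,0.2,-15,0,0,0,-0.2]';python3 - <<'E'
from h import *
st(); go((543.4,-218.6,36),0.252); c,im=shot('wrist'); cv2.imwrite('pics/w7b.png',br(im))
E
```

```text
time: 10.75
tool_pos: [540.6, -213.8, 68.4]
tcp_rot: [-3.131, 0.01, 0.259]
contact_force: [-0.4, 1.7, 0.0]
grip_width: 57.0
t 10.75 tcp [ 540.6 -213.8   68.4] rot [-3.131  0.01   0.259] F [-0.4  1.7  0. ] w 57.0
need cm [ 0.28 -0.48 -3.24] deg [-0.4 -0.7 -0.4]
```

View pics/w7b.png

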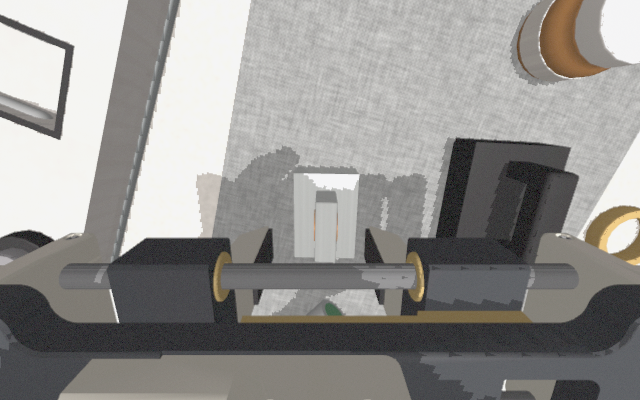

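```bash
python3 -m inch '[0.3,-0.4,-0.5,-0.4,-0.6,-0.4,-0.2,0.3,-0.4,-2,-0.4,-0.6,-0.4,-0.2,0.3,-0.4,-3.2,-0.4,-0.6,-0.4,-0.2,0.3,-0.4,-3.2,-0.4,-0.6,-0.4,-0.3,0.3,-0.4,-3.2,-0.4,-0.6,-0.4,-0.4]';python3 -c "
from h import *
st(); go((543.4,-218.6,36),0.252)"
```

```text
time: 11.3
tool_pos: [545.7, -219.1, 39.9]
tcp_rot: [3.139, -0.003, 0.252]
contact_force: [0.7, -0.5, -0.4]
grip_width: 29.3
t 11.3 tcp [ 545.7 -219.1   39.9] rot [ 3.139e+00 -3.000e-03  2.520e-01] F [ 0.7 -0.5 -0.4] w 29.3
need cm [-0.23  0.05 -0.39] deg [0.1 0.2 0. ]
```

```bash
python3 -m inch '[-0.2,0,-0.4,0.1,0.2,0,-0.4,-0.2,0,-0.4,0.1,0.2,0,-0.4,-0.2,0,-0.4,0.1,0.2,0,-1,-0.2,0,-0.4,0.1,0.2,0,-1,-0.2,0,-0.4,0.1,0.2,0,-1]';python3 -m inch '[0,0,0,0,0,0,-1,0,0,0,0,0,0,-1,0,0,0,0,0,0,-1,0,0,0,0,0,0,-1,0,0,0,0,0,0,-1]'; python3 -c "
from h import *
st(); go((543.4,-218.6,36),0.252)"
```

```text
time: 11.8
tool_pos: [543.6, -219.0, 35.9]
tcp_rot: [3.141, 0.0, 0.252]
contact_force: [0.7, -0.3, -2.2]
grip_width: 13.9
time: 12.3
tool_pos: [543.6, -219.0, 35.8]
tcp_rot: [3.141, 0.0, 0.252]
contact_force: [-0.3, -0.3, -1.1]
grip_width: 13.4
t 12.3 tcp [ 543.6 -219.    35.8] rot [3.141 0.    0.252] F [-0.3 -0.3 -1.1] w 13.4
need cm [-0.02  0.04  0.02] deg [ 0. -0.  0.]
```

```bash
python3 -m inch '[0,0,2,0,0,0,-1,0,0,6,0,0,0,-1,0.5,0.5,10,0,0,7,-1,1,3,13,0,0,15,-1,2,6,14,0,0,23,-1]';python3 -m inch '[1,4,0,0,0,8,-1,1.5,8,0,0,0,16,-1,2,11,0,0,0,24,-1,2.5,13,0,0,0,32,-1,2.5,15,0,0,0,40,-1]'; python3 -c "
from h import *
st(); go((590.5,-8.5,140),1.438)"
```

```text
time: 12.8
tool_pos: [564.7, -159.9, 179.6]
tcp_rot: [3.136, -0.002, 0.657]
contact_force: [1.0, 0.5, -3.5]
grip_width: 13.8
time: 13.3
tool_pos: [589.9, -8.5, 179.4]
tcp_rot: [3.136, -0.002, 1.362]
contact_force: [-0.2, 0.1, -2.5]
grip_width: 14.1
t 13.3 tcp [589.9  -8.5 179.4] rot [ 3.136e+00 -2.000e-03  1.362e+00] F [-0.2  0.1 -2.5] w 14.1
need cm [ 0.06  0.   -3.94] deg [-0.1  0.3  4.4]
```

```bash
python3 -m inch '[0.05,0,-2,-0.1,0.3,4.4,-1,0.05,0,-4,-0.1,0.3,4.4,-1,0.05,0,-6,-0.1,0.3,4.4,-1,0.05,0,-7,-0.1,0.3,4.4,-1,0.05,0,-7,-0.1,0.3,4.4,-1]'; python3 -c "
from h import *
st(); go((590.5,-8.5,90),1.438); c,im=shot('wrist'); im=br(im); cv2.imwrite('pics/w8b.png',im); np.savez('w8.npz',**c); crop(im,240,110,420,250,4,'w8c.png')
shot('scene','s8.png'); shot('top','t8.png')"
```

```text
time: 13.8
tool_pos: [589.3, -8.4, 107.8]
tcp_rot: [-3.139, 0.0, 1.438]
contact_force: [0.2, -0.0, -1.3]
grip_width: 13.9
t 13.8 tcp [589.3  -8.4 107.8] rot [-3.139  0.     1.438] F [ 0.2 -0.  -1.3] w 13.9
need cm [ 0.12 -0.01 -1.78] deg [-0.  -0.2 -0. ]
```

View pics/w8c.png

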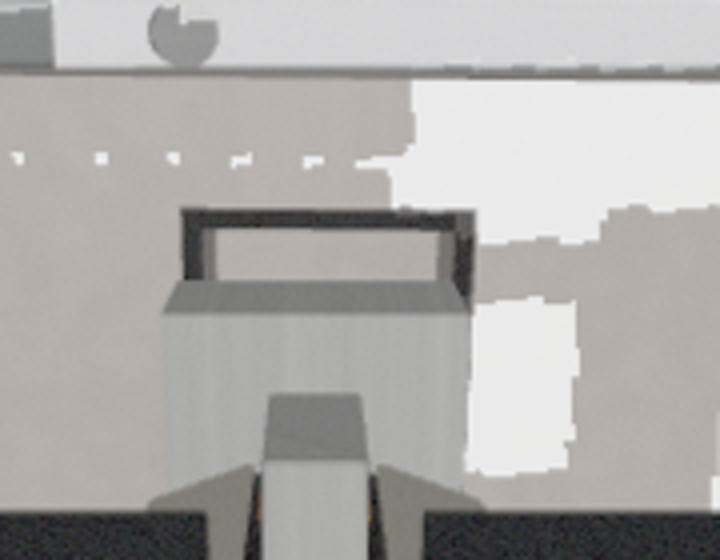

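```bash
python3 -c "
from h import *
im=br(cv2.imread('pics/s8.png')); crop(im,270,120,450,300,4,'s8c.png')"
```

```text
(no output)
```

View pics/s8c.png

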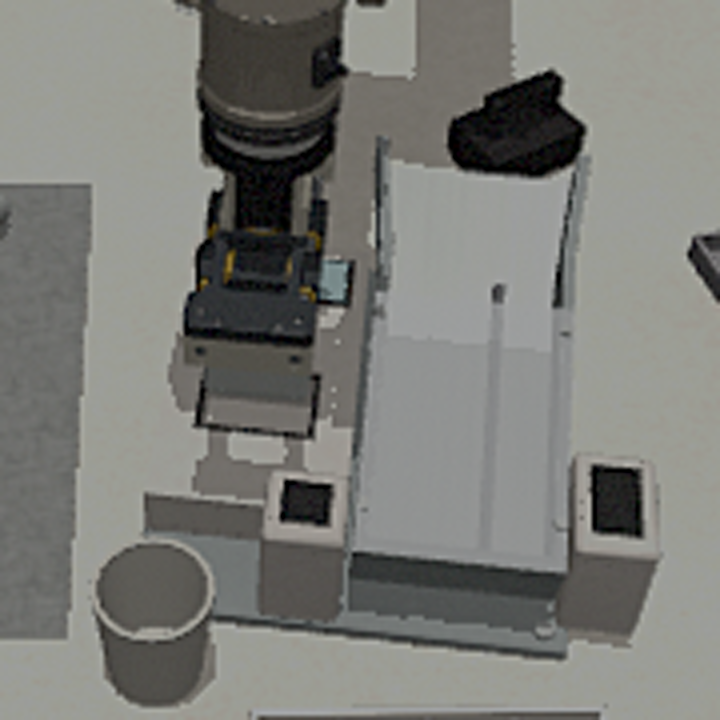

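```bash
python3 - <<'E'
from h import *
c=dict(np.load('w8.npz'))
def P(l,z): return plane(c,np.array(l,float)/4+np.array((240,110)),z)
a=-0.133; u=np.array([np.cos(a),np.sin(a)]); v=np.array([-np.sin(a),np.cos(a)])
o=P([(182,210),(476,210)],50); i=P([(203,230),(456,230)],50); r=P([(163,314),(472,314)],104)
print(o.round(1),i.round(1),r.round(1))
for n,p,h in(('o',o,39.5),('i',i,35.5),('r',r,33)):
    m=p[:,:2].mean(0)-h*v; print(n,m.round(1),'u,v',(m@u).round(1),(m@v).round(1), np.linalg.norm(p[0]-p[1]))
print('tcp',np.array([589.3,-8.4])@u,np.array([589.3,-8.4])@v)
E
```

```text
[[568.9  33.8  50. ]
 [625.2  26.5  50. ]] [[572.3  29.4  50. ]
 [621.   23.1  50. ]] [[571.2  27.2 104. ]
 [616.8  21.2 104. ]]
o [591.8  -9. ] u,v 587.8 69.5 56.813858454761814
i [591.9  -8.9] u,v 587.9 69.6 49.14038592646162
r [589.6  -8.5] u,v 585.5 69.7 46.008049858594134
tcp 585.2095238578007 69.82022046747014
```

```bash
python3 -m inch '[0.2,0,-0.5,0,-0.2,0,-1,0.23,-0.03,-1.2,0,-0.2,0,-1,0.23,-0.03,-2,0,-0.2,0,-1,0.23,-0.03,-2.4,0,-0.2,0,-1,0.23,-0.03,-2.8,0,-0.2,0,-1]'; python3 -c "
from h import *
st(); go((591.6,-8.7,53.8),1.438)"
```

```text
time: 14.45
tool_pos: [593.1, -9.0, 81.6]
tcp_rot: [3.137, -0.0, 1.438]
contact_force: [0.3, -0.3, -2.9]
grip_width: 13.6
t 14.45 tcp [593.1  -9.   81.6] rot [ 3.137 -0.     1.438] F [ 0.3 -0.3 -2.9] w 13.6
need cm [-0.15  0.03 -2.78] deg [ 0.   0.3 -0. ]
```

```bash
python3 -m inch '[-0.15,0.03,-0.2,0,0.3,0,-1,-0.15,0.03,-0.4,0,0.3,0,-1,-0.15,0.03,-0.6,0,0.3,0,-1,-0.15,0.03,-0.8,0,0.3,0,-1,-0.15,0.03,-0.8,0,0.3,0,-1]'; python3 -c "
from h import *
st(); go((591.6,-8.7,53.8),1.438)"
```

```text
time: 14.95
tool_pos: [591.5, -8.7, 73.4]
tcp_rot: [-3.141, 0.001, 1.438]
contact_force: [-0.8, -0.5, -2.3]
grip_width: 13.7
t 14.95 tcp [591.5  -8.7  73.4] rot [-3.141e+00  1.000e-03  1.438e+00] F [-0.8 -0.5 -2.3] w 13.7
need cm [ 0.01 -0.   -1.96] deg [ 0. -0. -0.]
```

In the pocket 10 mm, no contact. Continue down.

```bash
python3 -m inch '[0,0,-0.3,0,0,0,-1,0,0,-0.6,0,0,0,-1,0,0,-0.9,0,0,0,-1,0,0,-1.1,0,0,0,-1,0,0,-1.2,0,0,0,-1]'; python3 -c "
from h import *
st()"
```

```text
time: 15.45
tool_pos: [592.0, -8.7, 62.0]
tcp_rot: [3.141, 0.001, 1.438]
contact_force: [0.1, 0.0, 5.0]
grip_width: 13.8
t 15.45 tcp [592.   -8.7  62. ] rot [3.141e+00 1.000e-03 1.438e+00] F [0.1 0.  5. ] w 13.8
```

```bash
python3 -m inch '[0,0,-0.2,0,0,0,-1,0,0,-0.4,0,0,0,-1,0,0,-0.6,0,0,0,-1,0,0,-0.7,0,0,0,-1,0,0,-0.8,0,0,0,-1]'; python3 -c "
from h import *
st()"
```

```text
time: 15.95
tool_pos: [591.8, -8.7, 53.7]
tcp_rot: [3.141, 0.001, 1.438]
contact_force: [-3.6, 1.2, 12.5]
grip_width: 13.9
t 15.95 tcp [591.8  -8.7  53.7] rot [3.141e+00 1.000e-03 1.438e+00] F [-3.6  1.2 12.5] w 13.9
```

```bash
python3 -m inch '[0,0,-0.1,0,0,0,-1,0,0,-0.2,0,0,0,-1,0,0,-0.3,0,0,0,-1,0,0,-0.3,0,0,0,-1,0,0,-0.3,0,0,0,-1]'; python3 -c "
from h import *
st()"
```

```text
time: 16.45
tool_pos: [591.9, -8.7, 53.7]
tcp_rot: [3.14, 0.001, 1.438]
contact_force: [-7.7, 0.2, 23.3]
grip_width: 13.6
t 16.45 tcp [591.9  -8.7  53.7] rot [3.140e+00 1.000e-03 1.438e+00] F [-7.7  0.2 23.3] w 13.6
```

Bottomed (z stays 53.7 at 23 N). Release, rise, look.

```bash
python3 -m inch '[0,0,0.1,0,0,0,-0.2,0,0,0.1,0,0,0,-0.2,0,0,0.1,0,0,0,-0.2,0,0,0.1,0,0,0,-0.2,0,0,0.1,0,0,0,-0.2]'; python3 -m inch '[0,0,1,0,0,0,-0.2,0,0,4,0,0,0,-0.2,0,0,8,0,0,0,0,0,0,12,0,0,0,1,0,0,16,0,0,0,1]'; python3 -c "
from h import *
st(); c,im=shot('wrist'); im=br(im); np.savez('w9.npz',**c); crop(im,190,80,450,250,3,'w9c.png')
c,im=shot('scene','s9.png'); crop(br(im),270,120,420,300,3.2,'s9c.png'); shot('top','t9.png')"
```

```text
time: 16.95
tool_pos: [591.7, -8.7, 54.2]
tcp_rot: [3.141, 0.001, 1.438]
contact_force: [-0.2, 1.1, 0.3]
grip_width: 36.5
time: 17.45
tool_pos: [591.5, -8.6, 216.4]
tcp_rot: [3.141, 0.001, 1.438]
contact_force: [0.7, -0.4, -0.3]
grip_width: 56.6
t 17.45 tcp [591.5  -8.6 216.4] rot [3.141e+00 1.000e-03 1.438e+00] F [ 0.7 -0.4 -0.3] w 56.6
```

View pics/w9c.png

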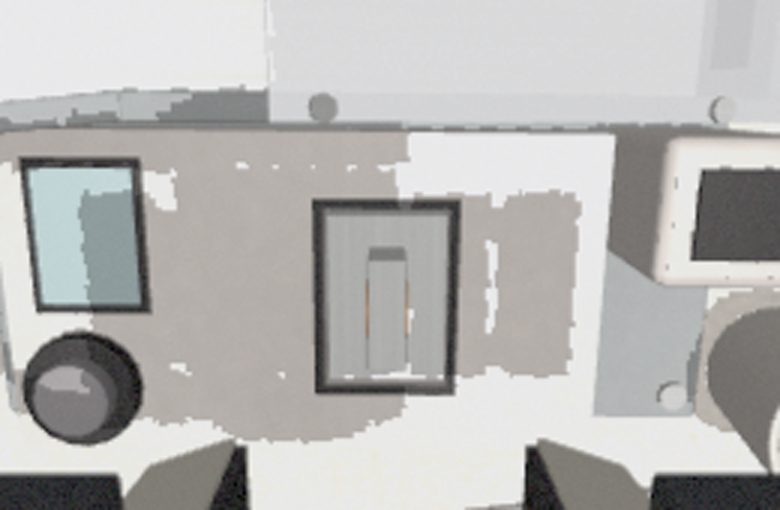

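View pics/s9c.png

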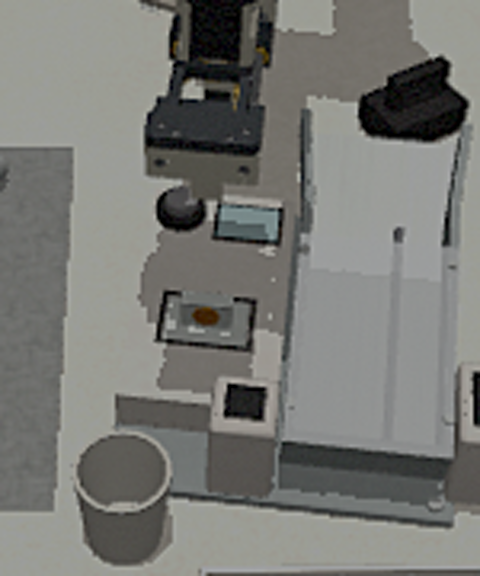

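View pics/t9.png

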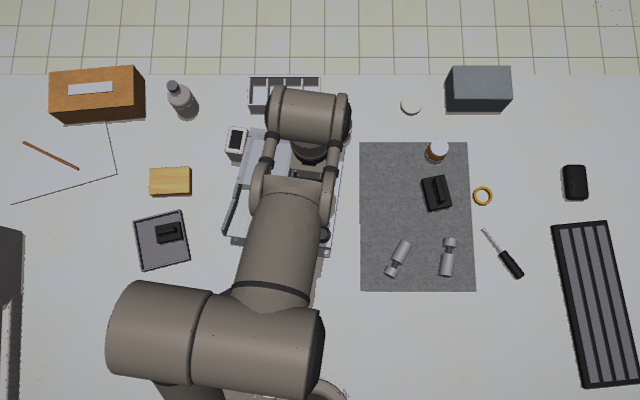

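```bash
python3 -m inch '[-2.5,3.5,2,0,0,0,0,-5,7,4,0,0,0,0,-7.5,10.5,6,0,0,0,0,-10,13,8,0,0,0,0,-10.5,13,9,0,0,0,0]'; python3 -c "
from h import *
st(); c,im=shot('wrist','w10.png'); im=br(im); np.savez('w10.npz',**c); cv2.imwrite('pics/w10b.png',im)"
```

```text
time: 18.1
tool_pos: [485.9, 123.8, 309.2]
tcp_rot: [3.134, -0.0, 1.442]
contact_force: [0.6, 0.3, -0.6]
grip_width: 46.3
t 18.1 tcp [485.9 123.8 309.2] rot [ 3.134 -0.     1.442] F [ 0.6  0.3 -0.6] w 46.3
```

View pics/w10b.png

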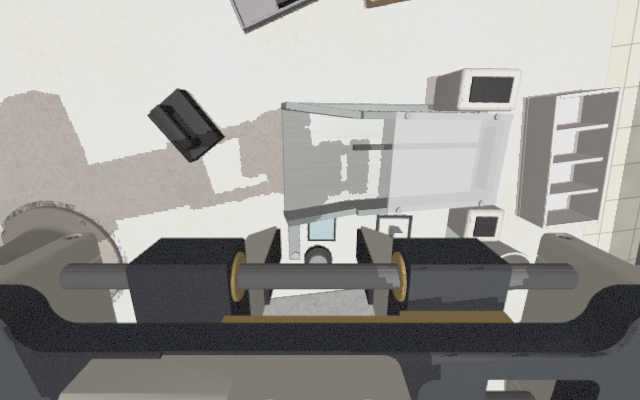

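```bash
python3 -c "
from h import *
im=br(cv2.imread('pics/w10.png')); crop(im,270,85,530,245,3,'w10c.png')"
```

```text
(no output)
```

View pics/w10c.png

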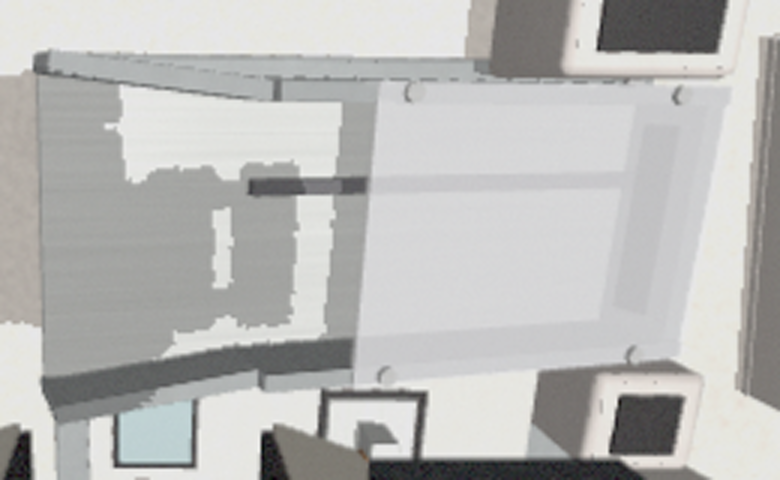

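```bash
python3 - <<'E'
from h import *
c=dict(np.load('w10.npz'))
a=-0.133; u=np.array([np.cos(a),np.sin(a)]); v=np.array([-np.sin(a),np.cos(a)]); s,k=np.sin(np.radians(15)),np.cos(np.radians(15))
def chk(n,pix,cx,cy,cz):
    z=45-cx*s+cz*k; p=plane(c,np.array(pix,float)/3+np.array((270,85)),z)[0]
    o=p[:2]-(cx*k+cz*s)*u-cy*v
    print(n,p.round(1),'chute origin',o.round(1),'uv',round(o@u,1),round(o@v,1))
chk('rib',(250,187),-200,18,7.5)
chk('fl L',(38,72),-290,63.5,0); chk('fl R',(43,378),-290,-63.5,0)
chk('fl mid',(41,225),-290,0,0)
chk('cov',(367,233),-165,0,42)
chk('flareL',(278,80),-205,54.5,38);chk('flareR',(260,388),-205,-54.5-4,38)
chk('ribm',(440,182),-100,18,7.5)
E
```

```text
rib [536.  151.2 104. ] chute origin [723.2 108. ] uv 702.5 203.0
fl L [455.6 208.6 120.1] chute origin [724.8 108.5] uv 704.0 203.6
fl R [437.2  82.5 120.1] chute origin [723.3 108.3] uv 702.5 203.3
fl mid [447.1 148.8 120.1] chute origin [724.7 111.6] uv 703.5 206.8
cov [578.6 130.  128.3] chute origin [725.8 110.3] uv 704.8 205.6
flareL [546.6 194.  134.8] chute origin [725.9 115. ] uv 704.2 210.2
flareR [529.   71.4 134.8] chute origin [723.3 104.5] uv 703.1 199.5
ribm [625.6 139.   78.1] chute origin [717.  108.6] uv 696.3 202.7
```

```bash
python3 -m inch '[-0.5,-4.7,0,0,0,8,0,-1,-9.4,-1,0,0,16,0,-2,-14,-2,0,0,24,0,-3,-18.8,-3,0,0,32,0,-4,-23.5,-4,0,0,40,0]';python3 -c "
from h import *
st(); go((410,-231,220),2.697)"
```

```text
time: 18.65
tool_pos: [452.4, -88.9, 274.2]
tcp_rot: [3.133, -0.001, 2.088]
contact_force: [0.3, -0.8, 0.4]
grip_width: 45.7
t 18.65 tcp [452.4 -88.9 274.2] rot [ 3.133e+00 -1.000e-03  2.088e+00] F [ 0.3 -0.8  0.4] w 45.7
need cm [ -4.24 -14.21  -5.42] deg [-0.4  0.3 34.9]
```

```bash
python3 -m inch '[-1,-4,-1.5,0,0,8,0,-2,-8,-3,-0.4,0.3,16,0,-3,-11,-4,-0.4,0.3,24,0,-4,-14,-5.4,-0.4,0.3,32,0,-4.2,-14.2,-5.4,-0.4,0.3,34.9,0]';python3 -c "
from h import *
st();c,im=shot('wrist','w11.png'); im=br(im); np.savez('w11.npz',**c); cv2.imwrite('pics/w11b.png',im)
shot('top','t11.png')"
```

```text
time: 19.15
tool_pos: [407.9, -234.4, 217.0]
tcp_rot: [3.142, -0.005, 2.697]
contact_force: [-0.4, 0.4, -0.4]
grip_width: 45.6
t 19.15 tcp [ 407.9 -234.4  217. ] rot [ 3.142 -0.005  2.697] F [-0.4  0.4 -0.4] w 45.6
```

View pics/w11b.png

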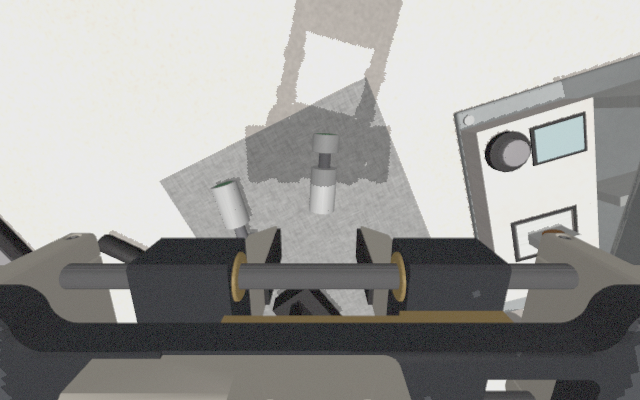

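```bash
python3 -c "
from h import *
im=br(cv2.imread('pics/w11.png')); crop(im,290,120,360,225,5.5,'w11c.png')"
```

```text
(no output)
```

View pics/w11c.png

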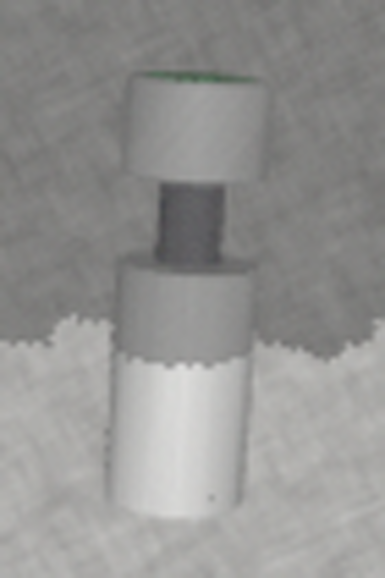

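```bash
python3 - <<'E'
from h import *
c=dict(np.load('w11.npz'))
def P(l,z,s=5.5,o=(290,120)): return plane(c,np.array(l,float)/s+np.array(o),z)[0]
e1=P((198,80),36); e0=P((175,517),36); g1=P((194,183),36); g0=P((187,272),36)
d=(e1-e0)[:2]; print(e1.round(1),e0.round(1),np.linalg.norm(d),np.arctan2(d[1],d[0])); d/=np.linalg.norm(d)
for n,p in(('e1',e1),('g1',g1),('g0',g0)): print(n,((p-e0)[:2]@d).round(1))
# silhouettes at axis height
for l,r in (((127,140),(268,140)),((116,300),(258,300)),((110,450),(246,450))): print(P(l,19).round(1),P(r,19).round(1),((P(l,19)+P(r,19))/2).round(1))
E
```

```text
[ 364.  -203.7   36. ] [ 452.  -250.5   36. ] 99.69886765598466 2.653243101681534
e1 99.7
g1 77.6
g0 57.8
[ 370.4 -224.1   19. ] [ 384.2 -195.    19. ] [ 377.3 -209.5   19. ]
[ 402.8 -242.5   19. ] [ 417.1 -212.4   19. ] [ 410.  -227.4   19. ]
[ 435.4 -259.8   19. ] [ 449.5 -230.1   19. ] [ 442.5 -245.    19. ]
```

```bash
python3 -c "
from h import *
go((411.5,-228.9,6.5),2.65)"; python3 -m inch '[0.35,0.55,-4,0,0,-2.7,0.2,0.35,0.55,-8,0,0,-2.7,0.2,0.35,0.55,-12,0,0,-2.7,0.2,0.35,0.55,-15,0,0,-2.7,0.2,0.35,0.55,-17,0,0,-2.7,0.2]';python3 -c "
from h import *
st(); go((411.5,-228.9,6.5),2.65)"
```

```text
need cm [  0.24   0.36 -21.2 ] deg [-0.1 -0.2 -2.5]
time: 19.75
tool_pos: [411.7, -226.2, 46.0]
tcp_rot: [3.14, -0.007, 2.645]
contact_force: [0.6, -0.6, 0.1]
grip_width: 55.1
t 19.75 tcp [ 411.7 -226.2   46. ] rot [ 3.14  -0.007  2.645] F [ 0.6 -0.6  0.1] w 55.1
need cm [-0.02 -0.27 -3.95] deg [-0.2 -0.3  0.3]
```

```bash
python3 -m inch '[0,-0.25,-0.5,-0.2,-0.3,0.3,0.2,0,-0.27,-1.5,-0.2,-0.3,0.3,0.2,0,-0.27,-2.5,-0.2,-0.3,0.3,0.2,0,-0.27,-3.5,-0.2,-0.3,0.3,0.2,0,-0.27,-3.5,-0.2,-0.3,0.3,0.2]';python3 -c "
from h import *
st(); go((411.5,-228.9,6.5),2.65);c,im=shot('wrist'); cv2.imwrite('pics/w12b.png',br(im))"
```

```text
time: 20.25
tool_pos: [411.4, -228.6, 10.1]
tcp_rot: [3.141, -0.002, 2.65]
contact_force: [0.1, -0.6, 0.2]
grip_width: 54.7
t 20.25 tcp [ 411.4 -228.6   10.1] rot [ 3.141e+00 -2.000e-03  2.650e+00] F [ 0.1 -0.6  0.2] w 54.7
need cm [ 0.01 -0.03 -0.36] deg [-0.1 -0.1 -0. ]
```

View pics/w12b.png

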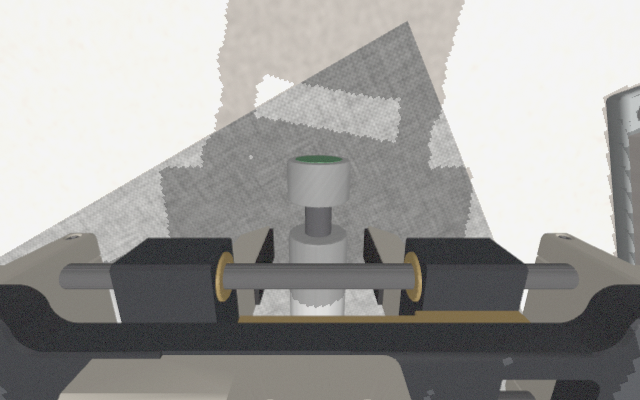

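```bash
python3 -m inch '[0,0,-0.35,0,0,0,0.2,0,0,-0.35,0,0,0,0.2,0,0,-0.35,0,0,0,-1,0,0,-0.35,0,0,0,-1,0,0,-0.35,0,0,0,-1]';python3 -m inch '[0,0,0,0,0,0,-1,0,0,0,0,0,0,-1,0,0,0,0,0,0,-1,0,0,0.5,0,0,0,-1,0,0,1,0,0,0,-1]';python3 -m inch '[0,0,3,0,0,0,-1,0,0,7,0,0,0,-1,0,0,11,0,0,0,-1,0,0,15,0,0,0,-1,0,0,18,0,0,0,-1]';python3 -c "
from h import *
st(); c,im=shot('wrist'); cv2.imwrite('pics/w13b.png',br(im)); np.savez('w13.npz',**c)"
```

```text
time: 20.8
tool_pos: [411.7, -228.8, 7.4]
tcp_rot: [3.141, -0.001, 2.65]
contact_force: [0.2, -0.3, 0.2]
grip_width: 36.2
time: 21.3
tool_pos: [411.6, -228.7, 17.6]
tcp_rot: [3.141, -0.001, 2.65]
contact_force: [-0.9, -0.3, -1.4]
grip_width: 33.4
time: 21.8
tool_pos: [411.8, -228.9, 200.7]
tcp_rot: [3.141, 0.002, 2.65]
contact_force: [0.8, -0.8, -1.1]
grip_width: 33.3
t 21.8 tcp [ 411.8 -228.9  200.7] rot [3.141e+00 2.000e-03 2.650e+00] F [ 0.8 -0.8 -1.1] w 33.3
```

View pics/w13b.png

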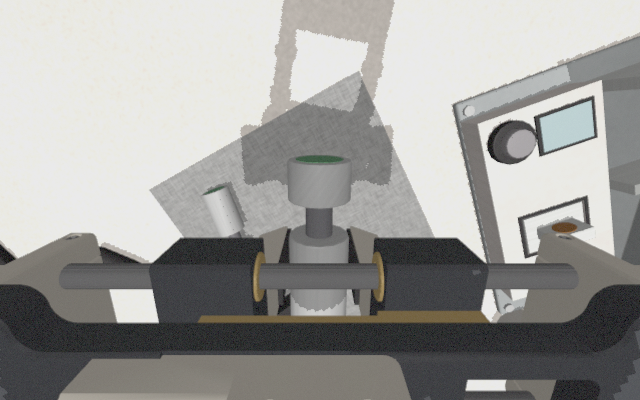

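```bash
python3 -m inch '[1,4.5,0.5,0,0,-7,-1,2.5,9,1,0,0,-14,-1,4,13.5,1.5,0,0,-21,-1,5.5,18,2,0,0,-28,-1,7,22.5,2,0,0,-35,-1]';python3 -m inch '[0.5,4,0,0,0,-7,-1,1,8,0,0,0,-14,-1,1.5,11,0,0,0,-21,-1,2,13,0,0,0,-28,-1,2.3,13.5,0,0,0,-35,-1]';python3 -c "
from h import *
st(); go((505.3,133.1,200),1.438)
R=Rot.from_rotvec(np.radians(15)*np.array([.13261,.99117,0]))*Rot.from_euler('xyz',[np.pi,0,1.438]); print(R.as_euler('xyz'))
o=bot.get_obs(); print(np.degrees((R*Rot.from_euler('xyz',o['tcp_rot']).inv()).as_rotvec()))"
```

```text
time: 22.35
tool_pos: [482.2, -9.5, 225.7]
tcp_rot: [3.141, 0.01, 2.045]
contact_force: [1.6, -0.1, -1.6]
grip_width: 33.2
time: 22.85
tool_pos: [504.9, 127.8, 225.7]
tcp_rot: [-3.141, 0.009, 1.432]
contact_force: [0.3, -0.6, -1.9]
grip_width: 33.5
t 22.85 tcp [504.9 127.8 225.7] rot [-3.141  0.009  1.432] F [ 0.3 -0.6 -1.9] w 33.5
need cm [ 0.04  0.53 -2.57] deg [ 0.5 -0.1  0.3]
[-2.87979283e+00 -5.31155072e-05  1.43799301e+00]
[ 2.56711587 14.78266528  0.25667741]
```

```bash
cat >> h.py <<'E'
def got(xyz,yaw=1.438,tilt=15):
    R=Rot.from_rotvec(np.radians(tilt)*np.array([np.cos(yaw),np.sin(yaw),0]))*Rot.from_euler('xyz',[np.pi,0,yaw])
    o=bot.get_obs(); print('tilt need cm',np.round((np.array(xyz)-o['tool_pos'])/10,2),'deg',np.round(np.degrees((R*Rot.from_euler('xyz',o['tcp_rot']).inv()).as_rotvec()),1))
E
python3 -m inch '[0,0.2,-1,1,5,0,-1,0,0.4,-2,2,10,0,-1,0,0.5,-3,2.6,14.8,0.3,-1,0,0.5,-4,2.6,14.8,0.3,-1,0,0.5,-5,2.6,14.8,0.3,-1]';python3 -c "
from h import *
st(); got((505.3,133.1,112.2)); c,im=shot('wrist'); cv2.imwrite('pics/w14b.png',br(im)); np.savez('w14.npz',**c)
shot('scene','s14.png')"
```

```text
time: 23.35
tool_pos: [504.9, 132.7, 174.6]
tcp_rot: [-2.88, -0.0, 1.438]
contact_force: [-0.8, 0.1, -1.9]
grip_width: 32.9
t 23.35 tcp [504.9 132.7 174.6] rot [-2.88  -0.     1.438] F [-0.8  0.1 -1.9] w 32.9
tilt need cm [ 0.04  0.04 -6.24] deg [-0.  0. -0.]
```

View pics/w14b.png

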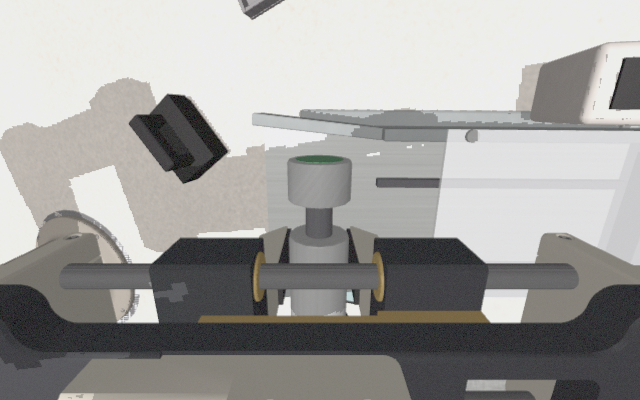

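```bash
python3 -m inch '[0,0,-1.5,0,0,0,-1,0.04,0.04,-3,0,0,0,-1,0.04,0.04,-4.5,0,0,0,-1,0.04,0.04,-5.5,0,0,0,-1,0.04,0.04,-5.8,0,0,0,-1]';python3 -c "
from h import *
st(); got((505.3,133.1,112.2)); c,im=shot('wrist','w15.png'); cv2.imwrite('pics/w15b.png',br(im)); np.savez('w15.npz',**c)"
```

```text
time: 23.95
tool_pos: [503.5, 133.3, 116.3]
tcp_rot: [-2.878, 0.0, 1.439]
contact_force: [-0.3, 0.8, -1.3]
grip_width: 33.4
t 23.95 tcp [503.5 133.3 116.3] rot [-2.878  0.     1.439] F [-0.3  0.8 -1.3] w 33.4
tilt need cm [ 0.18 -0.02 -0.41] deg [-0.  -0.1 -0.1]
```

View pics/w15b.png

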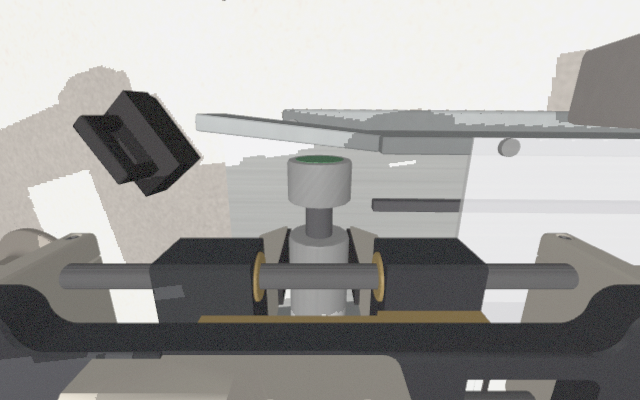

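```bash
python3 - <<'E'
from h import *
c=dict(np.load('w15.npz')); a=-0.133;v=np.array([-np.sin(a),np.cos(a)]);u=np.array([np.cos(a),np.sin(a)])
for l in ((373,198),(373,212),(455,198),(455,212)):
    for z in (104.0-0.27*0,): p=plane(c,[l],z if l[0]<400 else 104-20*0)[0]; print('rib',p.round(1),(p[:2]@v).round(1),(p[:2]@u).round(1))
zax=116.3+11.6; n=17
for l in ((319,206),(319,158),(319,237)):
    p=plane(c,[l],zax+16.4)[0]; print('cell',p.round(1),(p[:2]@v).round(1))
E
```

```text
rib [537.2 156.  104. ] 225.9 511.7
rib [536.5 147.1 104. ] 217.0 512.2
rib [582.2 153.7 104. ] 229.6 556.7
rib [582.2 145.5 104. ] 221.4 557.8
cell [515.3 164.9 144.3] 231.8
cell [518.3 188.  144.3] 255.1
cell [513.2 148.7 144.3] 215.4
```

```bash
python3 -m inch '[0.18,-0.05,-0.2,0,0,0,-1,0.18,-0.05,-0.4,0,0,0,-1,0.18,-0.05,-0.4,0,0,0,-1,0.18,-0.05,-0.4,0,0,0,-0.1,0.18,-0.05,-0.4,0,0,0,-0.1]';python3 -m inch '[0,0,0,0,0,0,-0.1,0,0,0,0,0,0,-0.1,0,0,0,0,0,0,-0.1,0,0,0,0,0,0,-0.1,0,0,0,0,0,0,-0.1]';python3 -c "
from h import *
st(); c,im=shot('wrist','w16.png'); cv2.imwrite('pics/w16b.png',br(im)); np.savez('w16.npz',**c)"
```

```text
time: 24.5
tool_pos: [505.7, 132.8, 112.7]
tcp_rot: [-2.879, -0.0, 1.439]
contact_force: [0.2, -0.5, -0.3]
grip_width: 40.8
time: 25.0
tool_pos: [505.9, 132.8, 112.8]
tcp_rot: [-2.879, -0.0, 1.439]
contact_force: [1.9, 0.0, -0.0]
grip_width: 41.0
t 25.0 tcp [505.9 132.8 112.8] rot [-2.879 -0.     1.439] F [ 1.9  0.  -0. ] w 41.0
```

View pics/w16b.png

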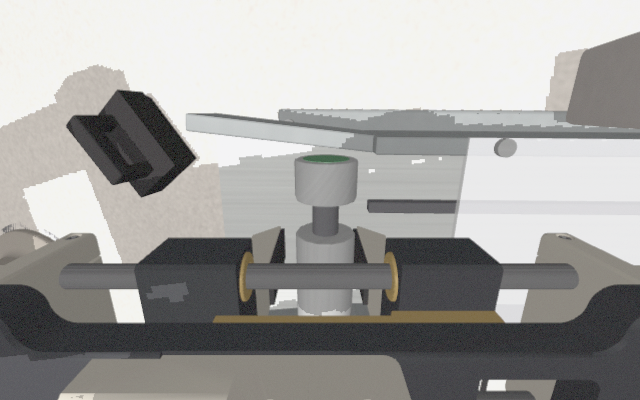

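```bash
python3 -m inch '[0.26,-0.03,0.97,0,0,0,-0.1,0.64,-0.09,2.42,0,0,0,-0.1,1.28,-0.17,4.83,0,0,0,-0.1,1.9,-0.26,7.2,0,0,0,0,1.9,-0.26,8,0,0,0,0]';python3 -c "
from h import *
st(); c,im=shot('wrist','w17.png'); cv2.imwrite('pics/w17b.png',br(im)); np.savez('w17.npz',**c)"
```

```text
time: 25.55
tool_pos: [526.4, 130.1, 195.5]
tcp_rot: [-2.884, -0.001, 1.439]
contact_force: [0.2, -0.1, 0.4]
grip_width: 45.6
t 25.55 tcp [526.4 130.1 195.5] rot [-2.884e+00 -1.000e-03  1.439e+00] F [ 0.2 -0.1  0.4] w 45.6
```

View pics/w17b.png

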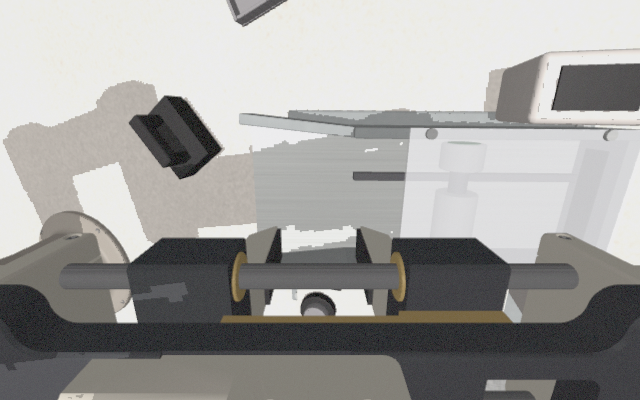

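```bash
python3 -m inch '[-0.5,-3,1,-0.5,-5,0,0.2,-1.5,-7,2,-1.2,-10,0,0.2,-2.5,-11.5,3,-2,-14.7,0,0.2,-3.5,-16,3,-2,-14.7,0,0.2,-4.5,-20.5,3,-2,-14.7,0,0.2]';python3 -c "
from h import *
st(); go((412,-363,220),-0.153)"
```

```text
time: 26.1
tool_pos: [479.4, -75.7, 225.4]
tcp_rot: [3.141, -0.0, 1.44]
contact_force: [0.1, -0.9, -0.5]
grip_width: 55.1
t 26.1 tcp [479.4 -75.7 225.4] rot [ 3.141 -0.     1.44 ] F [ 0.1 -0.9 -0.5] w 55.1
need cm [ -6.74 -28.73  -0.54] deg [  0.    0.  -91.3]
```

```bash
python3 -m inch '[-0.7,-3,0,0,0,-8,0.2,-1.4,-6,0,0,0,-16,0.2,-2,-9,0,0,0,-24,0.2,-2.8,-12,0,0,0,-32,0.2,-3.5,-15,0,0,0,-40,0.2]';python3 -m inch '[-0.7,-3,0,0,0,-8,0.2,-1.4,-6,0,0,0,-16,0.2,-2,-9,0,0,0,-24,0.2,-2.8,-12,0,0,0,-32,0.2,-3.2,-13.7,0,0,0,-40,0.2]';python3 -c "
from h import *
st(); go((412,-363,220),-0.153)"
```

```text
time: 26.6
tool_pos: [443.1, -226.3, 224.4]
tcp_rot: [-3.14, 0.0, 0.736]
contact_force: [-0.0, 0.8, 0.3]
grip_width: 55.2
time: 27.1
tool_pos: [409.8, -364.7, 223.2]
tcp_rot: [-3.139, 0.002, 0.031]
contact_force: [0.6, 0.3, -0.5]
grip_width: 55.0
t 27.1 tcp [ 409.8 -364.7  223.2] rot [-3.139e+00  2.000e-03  3.100e-02] F [ 0.6  0.3 -0.5] w 55.0
need cm [ 0.22  0.17 -0.32] deg [ -0.2  -0.1 -10.5]
```

```bash
python3 -m inch '[0.2,0.2,0,0,0,-6,0.2,0.2,0.2,0,0,0,-10.5,0.2,0.2,0.2,0,0,0,-10.5,0.2,0.2,0.2,0,0,0,-10.5,0.2,0.2,0.2,0,0,0,-10.5,0.2]';python3 -c "
from h import *
st(); c,im=shot('wrist','w18.png'); cv2.imwrite('pics/w18b.png',br(im)); np.savez('w18.npz',**c); crop(br(im),275,110,375,225,5,'w18c.png')
shot('scene','s18.png'); shot('top','t18.png')"
```

```text
time: 27.6
tool_pos: [411.8, -362.3, 222.9]
tcp_rot: [-3.138, 0.002, -0.151]
contact_force: [0.6, 0.5, 0.4]
grip_width: 55.1
t 27.6 tcp [ 411.8 -362.3  222.9] rot [-3.138e+00  2.000e-03 -1.510e-01] F [0.6 0.5 0.4] w 55.1
```

View pics/w18c.png

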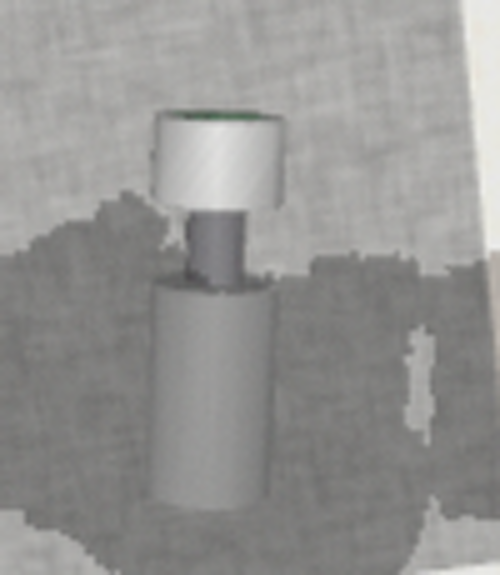

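View pics/t18.png

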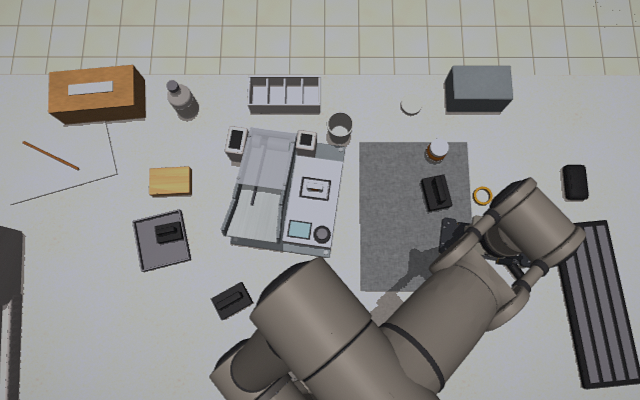

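```bash
python3 - <<'E'
from h import *
c=dict(np.load('w18.npz'))
def P(l,z,s=5.,o=(275,110)): return plane(c,np.array(l,float)/s+np.array(o),z)[0]
e1=P((219,119),36); e0=P((209,509),36); g1=P((217,209),36); g0=P((214,291),36)
d=(e1-e0)[:2]; print(e1.round(1),e0.round(1),np.linalg.norm(d),np.arctan2(d[1],d[0])); d/=np.linalg.norm(d)
for n,p in(('e1',e1),('g1',g1),('g0',g0)): print(n,((p-e0)[:2]@d).round(1))
m=[]
for l,r in (((154,165),(285,165)),((152,320),(272,320)),((150,460),(270,460))): q=(P(l,19)+P(r,19))/2; m.append(q); print(q.round(1), np.linalg.norm(P(l,19)-P(r,19)))
q=m[0]-m[2]; print('ang',np.arctan2(q[1],q[0]), 'origin',e0[:2]+50*d,'grip',e0[:2]+46*d)
E
```

```text
[ 462.3 -370.3   36. ] [ 364.4 -353.1   36. ] 99.38745985215802 -0.1738644429048585
e1 99.4
g1 77.8
g0 57.5
[ 449.7 -368.5   19. ] 33.286701821950906
[ 410.3 -360.7   19. ] 31.471133320888406
[ 372.2 -354.4   19. ] 32.41085061650337
ang -0.18015598387253406 origin [ 413.64496137 -361.74587861] grip [ 409.70526691 -361.05391936]
```

```bash
python3 -c "
from h import *
go((410,-361,6.5),-0.177)"; python3 -m inch '[-0.18,0.13,-4,-0.2,0,-1.5,0.2,-0.18,0.13,-8,-0.2,0,-1.5,0.2,-0.18,0.13,-12,-0.2,0,-1.5,0.2,-0.18,0.13,-16,-0.2,0,-1.5,0.2,-0.18,0.13,-18,-0.2,0,-1.5,0.2]';python3 -c "
from h import *
st(); go((410,-361,6.5),-0.177)"
```

```text
need cm [ -0.19   0.15 -21.67] deg [-0.2 -0.1 -1.5]
time: 28.25
tool_pos: [408.8, -359.7, 40.0]
tcp_rot: [-3.139, 0.005, -0.177]
contact_force: [0.2, 0.8, -0.6]
grip_width: 55.0
t 28.25 tcp [ 408.8 -359.7   40. ] rot [-3.139  0.005 -0.177] F [ 0.2  0.8 -0.6] w 55.0
need cm [ 0.12 -0.13 -3.35] deg [-0.2 -0.2 -0. ]
```

```bash
python3 -m inch '[0.1,-0.1,-0.5,-0.2,-0.2,0,0.2,0.1,-0.1,-1.5,-0.2,-0.2,0,0.2,0.1,-0.1,-2.5,-0.2,-0.2,0,0.2,0.1,-0.1,-3,-0.2,-0.2,0,0.2,0.1,-0.1,-3,-0.2,-0.2,0,0.2]';python3 -c "
from h import *
st(); go((410,-361,6.5),-0.177);c,im=shot('wrist'); cv2.imwrite('pics/w19b.png',br(im))"
```

```text
time: 28.75
tool_pos: [409.8, -360.6, 9.9]
tcp_rot: [3.141, 0.001, -0.177]
contact_force: [0.5, -0.4, 0.4]
grip_width: 54.8
t 28.75 tcp [ 409.8 -360.6    9.9] rot [ 3.141e+00  1.000e-03 -1.770e-01] F [ 0.5 -0.4  0.4] w 54.8
need cm [ 0.02 -0.04 -0.34] deg [ 0.  -0.1 -0. ]
```

View pics/w19b.png

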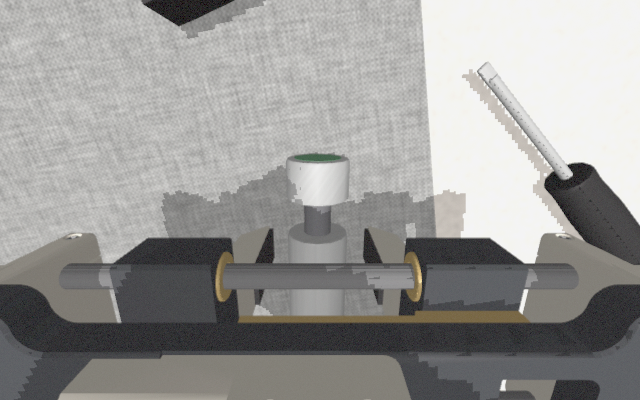

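```bash
python3 -m inch '[0,0,-0.35,0,0,0,0.2,0,0,-0.35,0,0,0,0.2,0,0,-0.35,0,0,0,-1,0,0,-0.35,0,0,0,-1,0,0,-0.35,0,0,0,-1]';python3 -m inch '[0,0,0,0,0,0,-1,0,0,0,0,0,0,-1,0,0,0,0,0,0,-1,0,0,0.5,0,0,0,-1,0,0,1,0,0,0,-1]';python3 -m inch '[0,0,3,0,0,0,-1,0,0,7,0,0,0,-1,0,0,11,0,0,0,-1,0,0,15,0,0,0,-1,0,0,20,0,0,0,-1]';python3 -c "
from h import *
st(); c,im=shot('wrist'); cv2.imwrite('pics/w20b.png',br(im)); go((505.3,133.1,226),1.438)"
```

```text
time: 29.3
tool_pos: [410.0, -360.9, 6.9]
tcp_rot: [3.141, 0.0, -0.177]
contact_force: [1.6, 2.2, 1.5]
grip_width: 35.5
time: 29.8
tool_pos: [410.0, -360.8, 17.1]
tcp_rot: [3.141, 0.0, -0.177]
contact_force: [0.3, 0.2, -0.5]
grip_width: 33.4
time: 30.3
tool_pos: [409.2, -360.0, 218.3]
tcp_rot: [-3.141, 0.002, -0.177]
contact_force: [0.6, -0.9, -3.0]
grip_width: 33.5
t 30.3 tcp [ 409.2 -360.   218.3] rot [-3.141e+00  2.000e-03 -1.770e-01] F [ 0.6 -0.9 -3. ] w 33.5
need cm [ 9.33 49.61 -0.2 ] deg [ 0.1  0.9 92.5]
```

View pics/w20b.png

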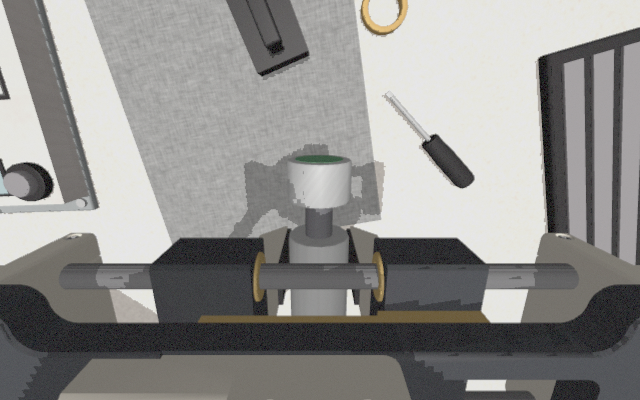

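```bash
python3 -m inch '[0.8,4.2,0,0,0,8,-1,1.6,8.4,0,0,0,16,-1,2.4,12.6,0,0,0,24,-1,3.2,16.8,0,0,0,32,-1,4,21,0,0,0,40,-1]';python3 -m inch '[0.8,4.2,0,0,0,8,-1,1.6,8.4,0,0,0,16,-1,2.4,12.6,0,0,0,24,-1,3.2,16.8,0,0,0,32,-1,4,21,0,0,0,40,-1]';python3 -c "
from h import *
st(); go((505.3,133.1,226),1.438)"
```

```text
time: 30.85
tool_pos: [451.9, -151.4, 228.4]
tcp_rot: [3.132, -0.011, 0.527]
contact_force: [0.4, 0.5, -1.4]
grip_width: 33.4
time: 31.35
tool_pos: [491.9, 60.4, 228.7]
tcp_rot: [3.131, -0.011, 1.231]
contact_force: [0.7, -0.6, -1.6]
grip_width: 32.9
t 31.35 tcp [491.9  60.4 228.7] rot [ 3.131 -0.011  1.231] F [ 0.7 -0.6 -1.6] w 32.9
need cm [ 1.34  7.27 -0.27] deg [-0.5  0.8 11.9]
```

```bash
python3 -m inch '[0.6,3.5,0,0,0,6,-1,1.3,7.3,0,-0.5,0.8,11.9,-1,1.3,7.3,0,-0.5,0.8,11.9,-1,1.3,7.3,0,-0.5,0.8,11.9,-1,1.3,7.3,0,-0.5,0.8,11.9,-1]';python3 -c "
from h import *
st(); got((505.3,133.1,175))"
```

```text
time: 31.85
tool_pos: [504.6, 132.6, 228.8]
tcp_rot: [-3.141, 0.001, 1.437]
contact_force: [-0.6, -0.4, -1.4]
grip_width: 33.6
t 31.85 tcp [504.6 132.6 228.8] rot [-3.141e+00  1.000e-03  1.437e+00] F [-0.6 -0.4 -1.4] w 33.6
tilt need cm [ 0.07  0.05 -5.38] deg [ 2.1 14.8  0. ]
```

```bash
python3 -m inch '[0,0,-1,0.7,5,0,-1,0,0,-2,1.4,10,0,-1,0.07,0.05,-3.5,2.1,14.8,0,-1,0.07,0.05,-5,2.1,14.8,0,-1,0.07,0.05,-5.4,2.1,14.8,0,-1]';python3 -c "
from h import *
st(); got((505.3,133.1,112.2))"
```

```text
time: 32.35
tool_pos: [504.9, 131.5, 173.0]
tcp_rot: [-2.877, 0.0, 1.434]
contact_force: [-1.0, -0.1, -1.3]
grip_width: 33.5
t 32.35 tcp [504.9 131.5 173. ] rot [-2.877  0.     1.434] F [-1.  -0.1 -1.3] w 33.5
tilt need cm [ 0.04  0.16 -6.08] deg [-0.  -0.2  0.2]
```

```bash
python3 -m inch '[0,0.1,-1.5,0,-0.2,0.2,-1,0.04,0.16,-3,0,-0.2,0.2,-1,0.04,0.16,-4.5,0,-0.2,0.2,-1,0.04,0.16,-5.4,0,-0.2,0.2,-1,0.04,0.16,-5.4,0,-0.2,0.2,-1]';python3 -c "
from h import *
st(); got((505.3,133.1,112.2)); c,im=shot('wrist','w21.png'); cv2.imwrite('pics/w21b.png',br(im)); np.savez('w21.npz',**c)"
```

```text
time: 32.85
tool_pos: [504.8, 132.5, 118.7]
tcp_rot: [-2.879, 0.0, 1.437]
contact_force: [0.5, -0.3, -1.0]
grip_width: 33.2
t 32.85 tcp [504.8 132.5 118.7] rot [-2.879  0.     1.437] F [ 0.5 -0.3 -1. ] w 33.2
tilt need cm [ 0.05  0.06 -0.65] deg [ 0.  -0.   0.1]
```

View pics/w21b.png

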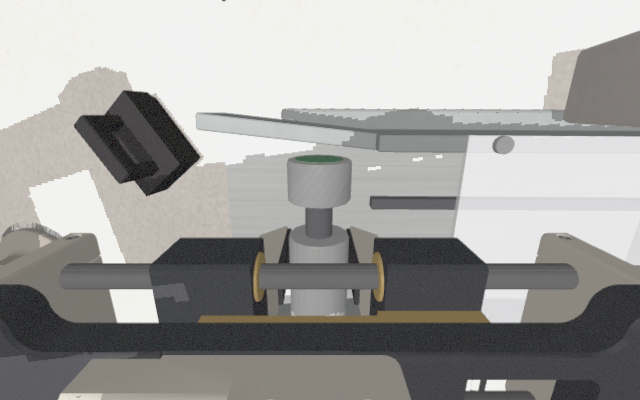

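Same geometry as cell 1 (short-part edge at row 206, rib at rows 197–209). Lower and release.

```bash
python3 -m inch '[0.05,0.03,-0.3,0,0,0,-1,0.05,0.03,-0.6,0,0,0,-1,0.05,0.03,-0.65,0,0,0,-1,0.05,0.03,-0.65,0,0,0,-0.1,0.05,0.03,-0.65,0,0,0,-0.1]';python3 -m inch '[0,0,0,0,0,0,-0.1,0,0,0,0,0,0,-0.1,0,0,0,0,0,0,-0.1,0,0,0,0,0,0,-0.1,0,0,0,0,0,0,-0.1]'; python3 -m inch '[0.26,-0.03,0.97,0,0,0,-0.1,0.64,-0.09,2.42,0,0,0,-0.1,1.28,-0.17,4.83,0,0,0,-0.1,1.9,-0.26,7.2,0,0,0,0,1.9,-0.26,8,0,0,0,0]'; python3 -m inch '[0,0,3,-0.7,-5,0,0,0,0,6,-1.4,-10,0,0,0,0,9,-2,-14.7,0,0,-1,0,9,-2,-14.7,0,0,-2,0,9,-2,-14.7,0,0]'; python3 -c "
from h import *
st(); c,im=shot('wrist','w22.png'); cv2.imwrite('pics/w22b.png',br(im)); np.savez('w22.npz',**c)
c,im=shot('scene','s22.png'); crop(br(im),330,130,450,290,3.5,'s22c.png')"
```

```text
time: 33.4
tool_pos: [506.0, 133.0, 113.2]
tcp_rot: [-2.881, -0.0, 1.437]
contact_force: [-0.8, 0.2, -0.5]
grip_width: 40.9
time: 33.9
tool_pos: [506.2, 133.0, 113.3]
tcp_rot: [-2.882, -0.0, 1.437]
contact_force: [0.7, 0.0, 0.4]
grip_width: 41.5
time: 34.4
tool_pos: [526.8, 130.4, 196.0]
tcp_rot: [-2.886, -0.001, 1.437]
contact_force: [-0.4, 0.1, -0.2]
grip_width: 45.9
time: 34.9
tool_pos: [505.6, 130.5, 286.1]
tcp_rot: [3.138, -0.001, 1.437]
contact_force: [-1.0, 0.3, -0.3]
grip_width: 45.9
t 34.9 tcp [505.6 130.5 286.1] rot [ 3.138e+00 -1.000e-03  1.437e+00] F [-1.   0.3 -0.3] w 45.9
```

View pics/w22b.png

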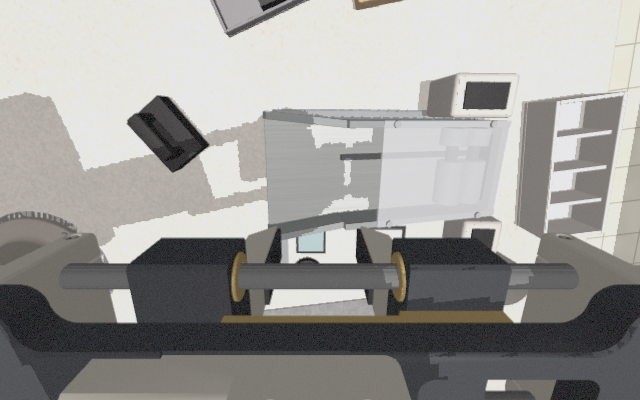

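View pics/s22c.png

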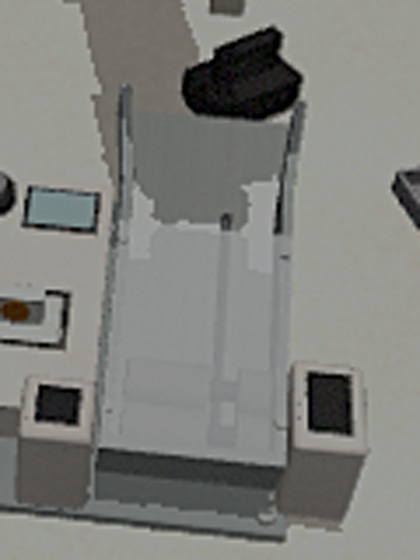

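```bash
python3 -c "
from h import *
im=br(cv2.imread('pics/t18.png')); crop(im,125,200,200,280,6,'t18c.png')"
```

```text
(no output)
```

View pics/t18c.png

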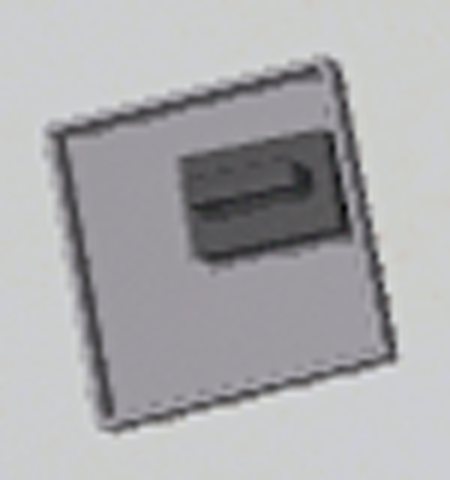

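```bash
python3 - <<'E'
from h import *
c=bot.calibration('top')
def P(l,z): return plane(c,np.array(l,float)/6+np.array((125,200)),z)[:,:2]
t=P([(50,132),(333,62),(396,358),(110,430)],22); b=P([(182,157),(333,132),(348,240),(207,262)],34)
print(t.round(1),t.mean(0),b.round(1),b.mean(0))
ex=t[1]-t[2]; ex/=np.linalg.norm(ex); ey=np.array([-ex[1],ex[0]]); d=b.mean(0)-t.mean(0); print('tray frame',d@ex,d@ey)
E
```

```text
[[502.4 476.8]
 [534.6 352.2]
 [401.9 315.7]
 [370.1 439. ]] [452.24778158 395.91306049] [[489.2 412.4]
 [500.6 346.3]
 [452.4 336.6]
 [442.6 397.9]] [471.19676774 373.29290928]
tray frame 12.269507344766394 -26.836439902748506
```

```bash
python3 -m inch '[-0.5,4,0,0,0,4,0,-1,8,0,0,0,8,0,-2,12,-1,0,0,12,0,-3,16,-3,0,0,16,0,-4,20,-5,0,0,20,0]'; python3 -c "
from h import *
st(); c,im=shot('wrist','w23.png'); cv2.imwrite('pics/w23b.png',br(im)); np.savez('w23.npz',**c)"
```

```text
time: 35.5
tool_pos: [464.4, 331.6, 232.5]
tcp_rot: [-3.139, 0.0, 1.788]
contact_force: [-0.3, -0.3, -0.2]
grip_width: 46.0
t 35.5 tcp [464.4 331.6 232.5] rot [-3.139  0.     1.788] F [-0.3 -0.3 -0.2] w 46.0
```

View pics/w23b.png

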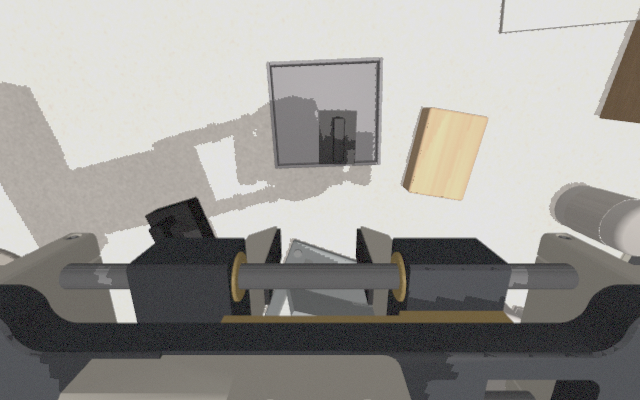

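```bash
python3 -m inch '[0,-4.8,0,0,0,-4,-1,0,-9.6,0,0,0,-8,-1,0,-14.4,0,0,0,-12,-1,0,-19.2,0,0,0,-16,-1,0,-24,0,0,0,-20,-1]'; python3 -m inch '[0,-4,0,0,0,0,-1,0.1,-8,-1,0,0,0,-1,0.1,-11,-3,0,0,0,-1,0.1,-11.8,-6,0,0,0,-1,0.1,-11.8,-9,0,0,0,-1]'; python3 -c "
from h import *
st(); go((465.5,-27.5,72),1.438); c,im=shot('wrist','w24.png'); cv2.imwrite('pics/w24b.png',br(im)); np.savez('w24.npz',**c)"
```

```text
time: 36.05
tool_pos: [460.1, 94.2, 227.0]
tcp_rot: [-3.129, -0.001, 1.443]
contact_force: [0.1, -0.8, 0.2]
grip_width: 10.6
time: 36.55
tool_pos: [460.7, -25.8, 135.0]
tcp_rot: [-3.127, -0.001, 1.44]
contact_force: [-0.1, 0.2, 0.2]
grip_width: 0.6
t 36.55 tcp [460.7 -25.8 135. ] rot [-3.127e+00 -1.000e-03  1.440e+00] F [-0.1  0.2  0.2] w 0.6
need cm [ 0.48 -0.17 -6.3 ] deg [-0.2 -0.8 -0.1]
```

View pics/w24b.png

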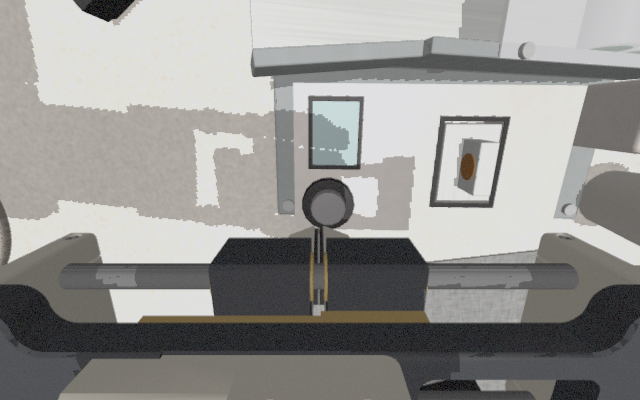

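```bash
python3 -c "
from h import *
c=dict(np.load('w24.npz')); print(plane(c,[(328,208)],68))"; python3 -m inch '[0.45,-0.1,-2,-0.2,-0.8,0,-1,0.45,-0.1,-4,-0.2,-0.8,0,-1,0.45,-0.1,-5,-0.2,-0.8,0,-1,0.45,-0.1,-5.5,-0.2,-0.8,0,-1,0.45,-0.1,-5.5,-0.2,-0.8,0,-1]'; python3 -c "
from h import *
st()"
```

```text
[[467.49546039 -27.57685568  68.        ]]
time: 37.1
tool_pos: [462.2, -25.4, 75.3]
tcp_rot: [-3.131, -0.001, 1.441]
contact_force: [-0.2, 0.5, 0.3]
grip_width: 0.7
t 37.1 tcp [462.2 -25.4  75.3] rot [-3.131e+00 -1.000e-03  1.441e+00] F [-0.2  0.5  0.3] w 0.7
```

Now over the button (about 4 mm off centre, 15 mm radius). Press, correcting toward centre.

```bash
python3 -m inch '[0.3,-0.2,-0.3,0,-0.5,0,-1,0.3,-0.2,-0.6,0,-0.5,0,-1,0.3,-0.2,-1,0,-0.5,0,-1,0.3,-0.2,-1.3,0,-0.5,0,-1,0.3,-0.2,-1.4,0,-0.5,0,-1]'; python3 -c "
from h import *
st()"
```

```text
time: 37.6
tool_pos: [466.7, -27.8, 65.3]
tcp_rot: [3.138, -0.001, 1.441]
contact_force: [-11.4, 1.2, 50.2]
grip_width: 0.0
t 37.6 tcp [466.7 -27.8  65.3] rot [ 3.138e+00 -1.000e-03  1.441e+00] F [-11.4   1.2  50.2] w 0.0
```

```bash
python3 -m inch '[0,0,0,0,0,0,-1,0,0,0,0,0,0,-1,0,0,0,0,0,0,-1,0,0,0,0,0,0,-1,0,0,0,0,0,0,-1]'; python3 -c "
from h import *
st(); c,im=shot('wrist','w25.png'); cv2.imwrite('pics/w25b.png',br(im)); c,im=shot('scene','s25.png'); crop(br(im),270,140,400,260,6,'s25c.png')"
```

```text
time: 38.1
tool_pos: [466.7, -27.8, 66.1]
tcp_rot: [3.138, -0.001, 1.441]
contact_force: [-3.6, 1.4, 11.7]
grip_width: 0.3
t 38.1 tcp [466.7 -27.8  66.1] rot [ 3.138e+00 -1.000e-03  1.441e+00] F [-3.6  1.4 11.7] w 0.3
```

View pics/w25b.png

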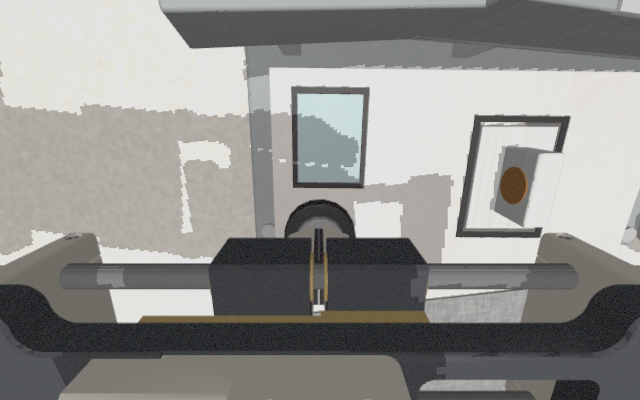

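View pics/s25c.png

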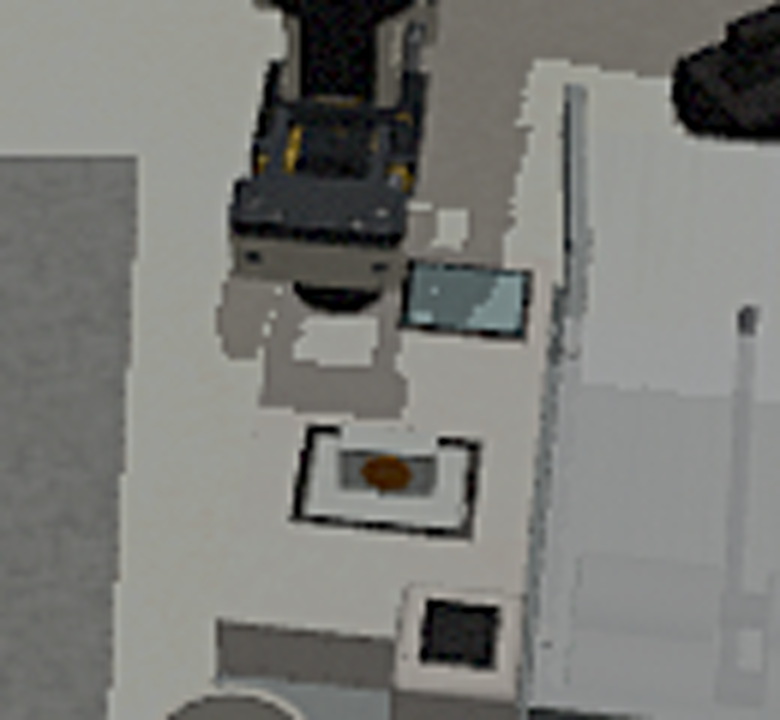

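```bash
python3 -m inch '[0,0,0.1,0,0,0,-1,0,0,0.2,0,0,0,-1,0,0,0.2,0,0,0,-1,0,0,0.2,0,0,0,-1,0,0,0.2,0,0,0,-1]';python3 -m inch '[0,0,0.1,0,0,0,-1,0,0,0.2,0,0,0,-1,0,0,0.2,0,0,0,-1,0,0,0.2,0,0,0,-1,0,0,0.2,0,0,0,-1]'; python3 -m inch '[0,0,0.1,0,0,0,-1,0,0,0.2,0,0,0,-1,0,0,0.2,0,0,0,-1,0,0,0.2,0,0,0,-1,0,0,0.2,0,0,0,-1]'
```

```text
time: 38.7
tool_pos: [466.7, -27.8, 68.0]
tcp_rot: [3.138, -0.001, 1.441]
contact_force: [-0.2, -0.4, 4.7]
grip_width: 0.6
time: 39.2
tool_pos: [466.7, -27.8, 70.0]
tcp_rot: [3.138, -0.001, 1.441]
contact_force: [-0.8, -0.2, 2.2]
grip_width: 0.6
time: 39.7
tool_pos: [466.6, -27.8, 71.9]
tcp_rot: [3.138, -0.001, 1.441]
contact_force: [0.4, 0.7, 1.0]
grip_width: 0.6
```

```bash
python3 -m inch '[0,0,3,0,0,0,-1,0,0,7,0,0,0,-1,0,0,11,0,0,0,-1,0,0,15,0,0,0,-1,0,0,19,0,0,0,-1]'; python3 -m inch '[-0.5,-4.5,2,0,0,0,-1,-1,-9,2,0,0,0,-1,-1.5,-13,2,0,0,0,-1,-2,-17,2,0,0,0,-1,-2.5,-21,2,0,0,0,-1]'; python3 -c "
from h import *
st(); c,im=shot('top','t26.png'); cv2.imwrite('pics/t26b.png',br(im)); crop(br(im),215,120,355,265,4,'t26c.png')
c,im=shot('scene','s26.png'); crop(br(im),270,120,450,290,4,'s26c.png')"
```

```text
time: 40.2
tool_pos: [466.3, -27.7, 263.5]
tcp_rot: [3.138, -0.001, 1.441]
contact_force: [0.4, -0.4, 0.4]
grip_width: 0.3
time: 40.7
tool_pos: [440.7, -239.2, 283.3]
tcp_rot: [3.138, -0.001, 1.441]
contact_force: [0.6, 0.3, 0.2]
grip_width: 0.3
t 40.7 tcp [ 440.7 -239.2  283.3] rot [ 3.138e+00 -1.000e-03  1.441e+00] F [0.6 0.3 0.2] w 0.3
```

View pics/t26b.png

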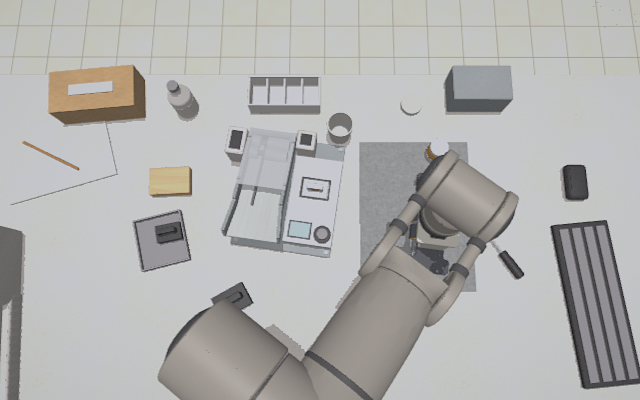

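View pics/t26c.png

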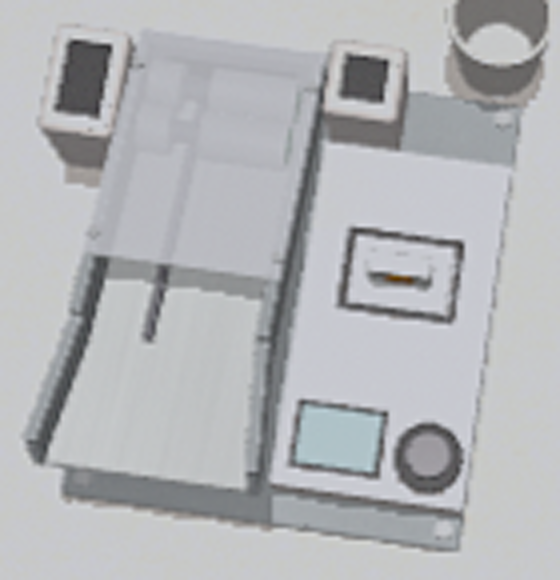

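View pics/s26c.png

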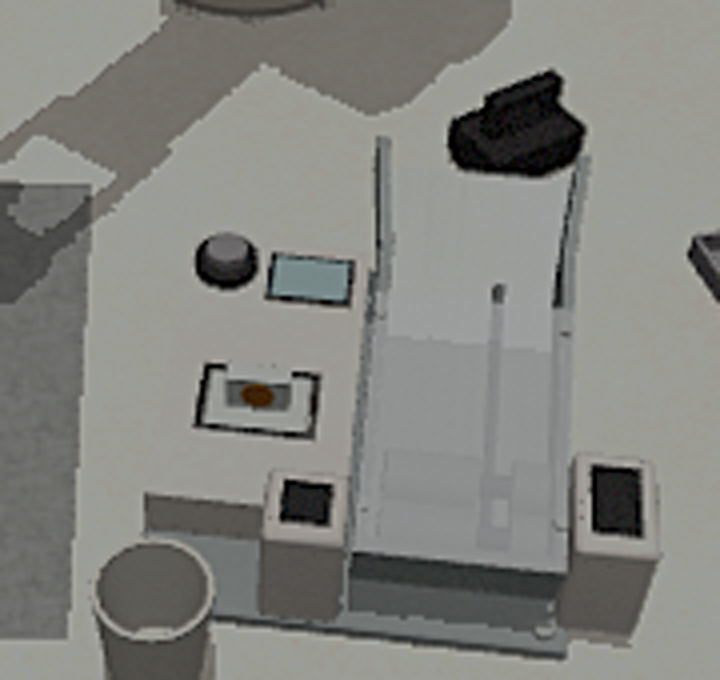

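```bash
python3 -c "
from plant import bot
print(bot.close_job())"
```

```text
the job is handed in; nothing more can be done
None
```

The job is done and handed in at about 41 s of the 210 s allowed. `close_job` gives no verdict, so what follows rests on my own checks.

**What I did:** I lifted the blank out and put it in the tray. I pressed the reference insert into the pocket, dropped the two cells I found on the mat into the chute, and pressed the start button.

**Last checks:**
- **Cells:** both lie across the chute against the stop, under the cover, with their grooves on the rib. I saw no other cells in any picture.
- **Reference insert:** it bottomed out where flush was expected (tool height 53.7 mm, expected 53.8) and did not move further at 23 N. It looks level in the final pictures.
- **Arm:** it is clear of everything.

**What disagreed or changed along the way:**
- **Blank:** it was knocked sideways in the tray after I placed it. It still lies flat inside, about (+12, −27) mm from the tray centre. The limits are ±45 and ±40 mm, so I left it.
- **Start button:** it stopped at a tool height of about 66 mm instead of the expected 62, with a brief peak of about 50 N on the wrist. On release it pushed back from 66 to 72 mm, which matches the full 6 mm of travel. I take the 4 mm as the fingertips reaching past the tool point. The button sprang back afterwards.
- **Cameras:** the top and wrist views differed by 3 to 8 mm in y. I used the wrist measurements, which matched the known sizes of the parts.

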